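# Fit a clean cartridge in the bench filter box with the clip-on cover

### The arm

A 7-joint arm with a two-finger parallel gripper is mounted at the origin on a cart in front of the work surface, level with it; the furniture and walls round the work are solid. World frame = base frame: x ahead of the robot, y to its left, z up, the work surface at z = 0. Lengths are in m, angles in rad, forces in N, time in s.
With the tool pointing down it reaches from about 0.4 to 0.85 m from the base axis. Payload 10.4 kg.
Tool frame: the origin (TCP) lies at the centre of the arm's flange, where the gripper is bolted on; the fingertips stand 173 mm ahead of it and the grasp point (between the pads) lies 155 mm ahead of it; z points along the fingers, y is the line along which they close (so a half turn about z gives the same grasp; the last joint's range is limited). The gripper opens to 85 mm and grips with 20 to 120 N. Pads are 22 mm wide; open, the fingers measure 114 mm over their backs; the gripper's body (76 mm by 85 mm) begins 54 mm behind the grasp point. The pads swing forward as they close: fully open they stand 13 mm farther back than shut.
Start: joints at [-1.336, 0.332, -0.065, 1.46, 0.022, 1.35, -0.088], TCP at [0.159, 0.604, 0.405] pointing down, gripper open.
Joint ranges: [-2.6, 2.6], [-0.5, 2.12], [-1.47, 1.34], [0.16, 2.42], [-1.27, 4.41], [0.06, 2.06], [-2.6, 2.6]. Speed limits (rad/s): [2.22, 2.22, 2.79, 2.79, 3.14, 3.14, 3.14].

### API

Orientations are given as a unit quaternion [x, y, z, w].
In Python, from workcell import manip, viewer, finder gives the robot as it stands.
- The arm moves only by the tool arm_command, never from a script. Its argument "plan" is a list of rows, each an object with "dp": the shift along the tool's x, y, z in mm, a list of three; "spin": the turn about the tool's z in rad. A call has 1 to 5 rows; each row shifts and turns the commanded pose from where the row before left it, along the tool's axes as they then stand; what a row does not reach is not made up. A row lasts 1/10 s, in which the tool goes at most 50 mm and 8.59 degrees, less where a joint would pass 70% of its speed; a pose out of reach is approached as far as the arm can. A call is refused whole if a number of a shift passes 50 or a number of a turn 0.15, either way. A call with a gripper value outside its range is refused whole. "grip" is the closure, from -1 (fully open) to 1 (shut), set as the call begins (left out, the last holds). The fingers move at their own pace and stop on an object; "newtons" is the grip in N (left out, the last holds). Time passes only in rows, so rows that do not move let the fingers close. It gives the time, the measured TCP pose, the force, the opening and the grip force at its end, in the units of the state.
- manip.get_obs(): the state, without advancing time (a new reading comes with each control period).
- viewer.camera(name): name is "scene" or "side" or "wrist"; returns the picture (384x512x3 uint8, blue, green, red); there is no depth.
- viewer.camera_params(name): a dict with "vertical_fov" (degrees; the focal length in pixels is half the picture's height over the tangent of half this angle, whatever the lens; pixels are square), "cx", "cy" (the principal point, pixels), "k1" (the pictures are not rectified: a ray, as slopes to the right and down, at radius r is drawn at 1 + k1 r^2 times it, then the intrinsics apply), "R" (3x3) and "t" (3): a world point X has camera coordinates R X + t; the wrist camera has in their place "T_tool_cam" (4x4, takes a point from camera to tool coordinates, whose origin is the TCP and whose axes are the flange's). Camera axes: x right, y down, z forward; pixel columns grow to the right and rows downward; lengths in m; the calibration is good to about 2 mm. A picture is of the moment at which its call begins: read the wrist's pose just before it. camera_params takes no time and is no camera call.
- manip.hand_in(): hands the job in; it is judged then, once.
Trained networks look in the newest picture that a camera, given by its name, has taken for a name from the list of things; names that differ only in an ending like _2 or _b are one class to them, and where a whole thing is asked for, a point or a joint stands for the part that bears it (a point fixed in the world has none). Each returns a list of dicts, best first, with "score" (0 to 1); they miss things now and then, are a little off and sometimes report something else, mostly with a low value. They report only what shows in the picture. A call takes as long as a camera call.
- finder.find_in(camera, thing): "position" ([x, y, z] in m, in world coordinates, good to about 4 mm: the middle of the surface that is visible of it).
The state is a dict: "clock": time; "joint_pos": joint angles; "joint_velocities": joint speeds; "tau": joint torques, N m; "position": TCP position; "ee_rot": TCP orientation; "ft_force": force on the tool from outside, world axes, zero at the start; "torque": the same for the moment, N m; "grip_width": opening from 0.0 (shut) to 1.0 (fully open); "grasp_force": force on a finger pad.
Only numpy, scipy, OpenCV 4.12 (cv2) and the standard library are available. Lean on these libraries where they do the work, as an engineer would, in place of code of your own. Each camera call takes 0.05 s, during which the arm holds its last target. There are 200 camera calls.

### The job

Put the clean filter cartridge into the bench filter box: squeeze the cover's two orange tabs together to unclip it, lift it off and set it down right way up on a clear patch of the bench, then lower the cartridge flat into the box. Clip the cover back on so that it lies flush on the rim with both tabs sprung fully out again, let go, and leave the other things on the bench where they are.

Things in the scene. Friction and masses are not known exactly. Their poses are not given: they have to be found in the camera images.
- housing: white open-topped filter box, fixed to the bench; place and yaw vary. 86 (x) x 90 (y) x 62 mm high, walls 6, floor 4: well 74 x 78, 58 mm deep. Black grille at -x, dark spigot (32 mm thick, 21 long) at +x. Origin: centre of the underside, z up. Mid-length in each y wall a window 30 mm wide, 44 to 54 mm up, under an 8 mm lip, catches a cover hook.
- cover: blue clip-on cover, loose, 0.14 kg, clipped on the box at the start. Plate 86 (x) x 90 (y) x 5 mm. Origin: centre of the plate's underside, 62 mm above the box's origin when fitted (axes along the box's, or half a turn round). Two guide bars (60 mm long, 18 mm deep, leaning in: outer faces at x = +-28.5 mm below, +-33.5 at the plate) under it enter the well; on the bench it stands on them, origin 18 mm up.
- tab_left (a joint): slide of the orange tab and its hook at the cover's +y side: 0 = sprung fully out (latched when on the box), 0.010 m = squeezed fully in to its stop. Spring 3 N at rest, 7 N at the stop; squeeze the pair with 20 N or more. Held squeezed, the cover can be carried by its tabs.
- tab_right (a joint): the same for the tab at the cover's -y side: 0 = out, 0.010 m = squeezed fully in.
- tab_left_grip (a point): middle of the +y tab's outer face, 22 mm above the cover's origin. The tabs are upright paddles, 30 mm wide along x, 5 thick, from the plate to 34 mm above the cover's origin; outer faces at y = +-30 mm (60 mm apart) when free, 40 mm apart when squeezed. Axes as the cover's.
- tab_right_grip (a point): the same on the -y tab. Each tab's hook (24 mm wide, 10.5 to 16.5 mm below the cover's origin) reaches to y = +-45 mm free, +-35 mm squeezed. Its underside is square, so it does not snap in by pressing: keep both tabs squeezed while lifting the cover off and while lowering it on, then let go.
- cartridge: clean filter cartridge, loose, 0.09 kg: white block 66 (x) x 70 (y) x 28 mm, grey pleats on top, with a green grip rib across its middle. Origin: centre of the underside, z up. Stands on the bench at one of three places. In the box, x along the box's x (either way round), it has 4 mm play all round and its origin is 4 mm above the box's.
- rib (a point): centre of the cartridge's green rib, 40 mm above its origin; axes as the cartridge's. Rib 12 mm thick (x), 30 mm long (y), from 28 to 52 mm above the origin; pinch it across x.
- lamp_edge (a point): lower front right corner of the grey bench lamp's head, a fixed bar 60 mm high that hangs over the bench: it reaches from here 0.41 m to the left (+y) and 0.10 m back (+x). Keep the arm and what it carries in front of it. The bench's right edge is at y = -0.36 m.
- polish_jar: white jar with black lid and dark red band, 54 mm across, 50 mm tall; bystander, upright. Origin: centre of the underside.
- solder_tin: round tin with yellow lid, 57 mm across, 28 mm tall; bystander. Origin: centre of the underside.
- flux_bottle: white bottle with nozzle, 42 mm across, 94 mm tall; bystander. Origin: centre of the underside.
- wax_spool: spool of green wire with wooden ends, 44 mm across, 34 mm tall, standing; bystander. Origin: centre of the underside.
- ring_clamp: orange-brown wooden ring clamp lying on its side, 26 (x) x 118 (y) x 26 mm; bystander. Origin: centre of the underside.
- borax_cone: white rounded cone standing up, 29 mm across, 41 mm tall; bystander. Origin: centre of the underside.

How it is judged:
On the way, in this order (a step that is already met when the one before it is completed fails the run):
1. the cover is unclipped and lifted clear of the filter box (z of cover in the frame of housing above 0.085 m), for 0.1 s.
2. the cover stands right way up on the bench beside the box, let go (height (world z) of cover below 0.023 m and angle between cover's own z axis and vertical below 0.1 rad and horizontal distance between cover and housing above 0.1 m and contact force between cover and the fingers below 0.1 N), for 0.2 s.
3. the cartridge lies flat on the floor of the box, let go (x of cartridge in the frame of housing between -0.007 and 0.007 m and y of cartridge in the frame of housing between -0.007 and 0.007 m and z of cartridge in the frame of housing below 0.008 m and angle between cartridge's own z axis and vertical below 0.1 rad and contact force between cartridge and the fingers below 0.1 N), for 0.2 s.
At the end, for the whole second after the job is handed in: Cartridge flat on the box floor: within 7 mm of centre, under 8 mm up, tilt under 0.1 rad. Cover clipped on: origin 59 to 66 mm above the box's, within 6 mm in x and y, turned under 0.08 rad (or half a turn), tilt under 0.04 rad, both tabs out to within 2 mm. Both at rest (x of cartridge in the frame of housing between -0.007 and 0.007 m and y of cartridge in the frame of housing between -0.007 and 0.007 m and z of cartridge in the frame of housing below 0.008 m and angle between cartridge's own z axis and vertical below 0.1 rad and x of cover in the frame of housing between -0.006 and 0.006 m and y of cover in the frame of housing between -0.006 and 0.006 m and z of cover in the frame of housing between 0.059 and 0.066 m and angle between the x axis of cover and the x axis of housing, either way round below 0.08 rad and angle between cover's own z axis and vertical below 0.04 rad and value of joint each of tab_left, tab_right below 0.002 m and linear speed of each of cover, cartridge below 0.02 m/s); the robot touches nothing.
It fails at once if a bystander (jar, tin, bottle, spool, clamp or cone) is pushed more than 30 mm (distance of any of polish_jar, solder_tin, flux_bottle, wax_spool, ring_clamp, borax_cone from where it was at the start of the episode above 0.03 m).
It also fails if it takes over 72 s, if anything falls off the work surface, if the arm or the gripper's body presses on something with over 40 N, if the wrist force passes 120 N, or if a joint passes its speed limit or range.

## Working session

There is one attempt and no reset: what is moved stays moved. The work goes in short steps, Python scripts to look and compute and a tool call to move; the robot and the scene stay as the last step left them, time stands still between calls to the robot, and variables do not carry over. Pictures are saved under pics/ and viewed, at most 12 in all, crops included, and the job is handed in when it is done.

Besides the shell and the picture viewer there is one more tool, called by a JSON object that holds its "name" and its "arguments". arm_command: Moves the arm, as the interface text tells. Its arguments: {"type":"object","properties":{"plan":{"type":"array","items":{"type":"object","properties":{"dp":{"type":"array","items":{"type":"number"}},"spin":{"type":"number"}}}},"grip":{"type":"number"},"newtons":{"type":"number"}},"required":["plan"]}

```bash
mkdir -p pics
cat > h.py <<'E'
import numpy as np, cv2, json
from scipy.spatial.transform import Rotation as Ro
from workcell import manip, viewer, finder
def cam(name):
    o=manip.get_obs(); im=viewer.camera(name); p=viewer.camera_params(name)
    return im,pose(name,p,o)
def pose(name,p,o):
    f=192/np.tan(np.radians(p["vertical_fov"])/2)
    K=np.array([[f,0,p["cx"]],[0,f,p["cy"]],[0,0,1]]); k=p["k1"]
    if "R" in p: R=np.array(p["R"]);t=np.array(p["t"])
    else:
        W=np.eye(4);W[:3,:3]=Ro.from_quat(o["ee_rot"]).as_matrix();W[:3,3]=o["position"]
        M=np.linalg.inv(W@np.array(p["T_tool_cam"])); R=M[:3,:3];t=M[:3,3]
    return dict(K=K,d=np.array([k,0,0,0.]),R=R,t=t)
def proj(c,X):
    return cv2.projectPoints(np.asarray(X,float).reshape(-1,3),cv2.Rodrigues(c["R"])[0],c["t"],c["K"],c["d"])[0].reshape(-1,2)
def ray(c,uv):
    n=cv2.undistortPoints(np.asarray(uv,float).reshape(-1,1,2),c["K"],c["d"]).reshape(-1,2)
    return -c["R"].T@c["t"], np.c_[n,np.ones(len(n))]@c["R"]
def atz(c,uv,z):
    o,d=ray(c,uv); return o+d*((z-o[2])/d[:,2])[:,None]
def tri(cs,uvs):
    A=0;b=0
    for c,uv in zip(cs,uvs):
        o,d=ray(c,[uv]); d=d[0]/np.linalg.norm(d[0]); P=np.eye(3)-np.outer(d,d); A=A+P;b=b+P@o
    return np.linalg.solve(A,b)
E
python3 - <<'E'
from h import *
o=manip.get_obs(); print(o)
for n in ("scene","side"):
    im,c=cam(n); cv2.imwrite(f"pics/{n}0.png",cv2.resize(im,(800,600)))
    print(n,-c["R"].T@c["t"],c["K"][0,0])
    for t in ["housing","cover","tab_left","tab_right","cartridge","rib","polish_jar","solder_tin","flux_bottle","wax_spool","ring_clamp","borax_cone"]:
        print(n,t,[(np.round(d["position"],3).tolist(),round(d["score"],2)) for d in finder.find_in(n,t)[:2]])
E
```

```text
{'clock': 0.0, 'joint_pos': array([-1.33562398,  0.33289128, -0.06466732,  1.46096567,  0.02163454,
        1.34991894, -0.08851895]), 'joint_velocities': array([-3.82651031e-04, -2.38773601e-04,  9.21247243e-05, -7.35574090e-04,
        1.43127541e-03, -5.47700278e-04,  3.97616107e-04]), 'tau': array([ 3.81446553e-04, -6.25440359e+01,  4.96027758e-02, -3.91594827e+01,
        1.63145241e-02,  9.83819074e-03,  9.24060657e-06]), 'position': array([0.15931237, 0.60421491, 0.40389193]), 'ee_rot': array([ 1.28539884e-01,  9.91704061e-01, -7.42622764e-04, -3.84313769e-05]), 'ft_force': array([ 0.54371814,  0.11365227, -0.20658994]), 'torque': array([ 0.05117226, -0.02988849,  0.00437323]), 'grasp_force': 0.0, 'grip_width': 1.0019200582451426}
scene [ 0.07456561 -0.96454497  0.72577558] 453.2120939953503
scene housing [([0.524, 0.372, 0.033], 0.76)]
scene cover [([0.529, 0.389, 0.069], 0.61)]
scene tab_left []
scene tab_right [([0.516, 0.383, 0.082], 0.5)]
scene cartridge [([0.404, -0.26, 0.028], 0.64)]
scene rib []
scene polish_jar [([0.433, -0.131, 0.043], 0.72)]
scene solder_tin [([0.46
[... 257 characters left out ...]
, -0.106, 0.019], 0.42)]
side [0.4046547  1.08654099 1.04975668] 436.2514906570724
side housing [([0.526, 0.445, 0.034], 0.9)]
side cover [([0.536, 0.415, 0.066], 0.6)]
side tab_left [([0.529, 0.414, 0.068], 0.69), ([0.639, 0.22, 0.05], 0.41)]
side tab_right []
side cartridge [([0.412, -0.23, 0.027], 0.7)]
side rib [([0.41, -0.232, 0.031], 0.51), ([0.534, 0.418, 0.07], 0.16)]
side polish_jar [([0.442, -0.092, 0.042], 0.62), ([0.518, 0.392, 0.084], 0.28)]
side solder_tin [([0.466, 0.099, 0.024], 0.56)]
side flux_bottle [([0.636, 0.219, 0.049], 0.84)]
side wax_spool []
side ring_clamp [([0.613, 0.106, 0.022], 0.73)]
side borax_cone [([0.608, -0.092, 0.023], 0.4), ([0.518, 0.385, 0.082], 0.32)]
```

View pics/scene0.png

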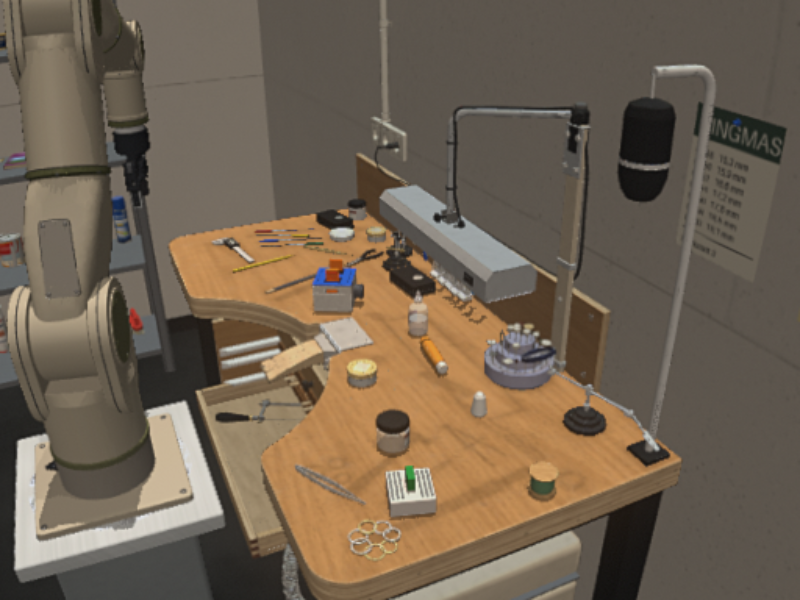

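View pics/side0.png

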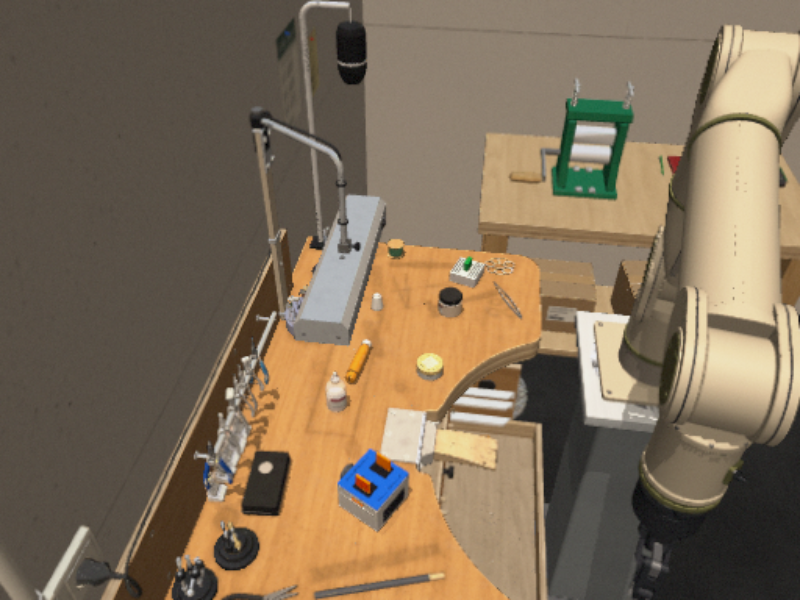

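The scene picture shows the box at (337,290) and the cartridge at (410,490). A clear patch lies between tin (362,372), jar (393,430) and cone (479,403). The side picture shows the tabs at (383,462) and (364,484), with the box at (372,485).

Run:
```python
from h import *
o=manip.get_obs()
S={n:pose(n,viewer.camera_params(n),o) for n in("scene","side")}
s=.64
print(np.round(viewer.camera_params("wrist")["T_tool_cam"],3))
print("lamp",tri([S["scene"],S["side"]],[np.array([485,301])*s,np.array([384,228])*s]), atz(S["scene"],[[485*s,301*s]],.15))
print("tabs side",atz(S["side"],np.array([[383,462],[364,484]])*s,.085))
print("clear patch",proj(S["scene"],[.53,-.02,0])/s)
print("plate side",atz(S["side"],np.array([[339,485],[375,450],[410,478]])*s,.067))
```

```text
[[-0.001 -0.949 -0.314  0.082]
 [ 1.    -0.001 -0.     0.   ]
 [ 0.    -0.314  0.949  0.031]
 [ 0.     0.     0.     1.   ]]
lamp [ 0.59946367 -0.1141049   0.21989461] [[0.68159348 0.00786097 0.15      ]]
tabs side [[0.5187578  0.38932374 0.085     ]
 [0.54303568 0.4366758  0.085     ]]
clear patch [[416.21353713 398.99518724]]
plate side [[0.58672394 0.43241548 0.067     ]
 [0.53872113 0.35337409 0.067     ]
 [0.47062602 0.40172748 0.067     ]]
```

{"name": "arm_command", "arguments": {"plan": [{"dp": [-48,-12,0]},{"dp": [-48,-12,0]},{"dp": [-48,-12,0]},{"dp": [-48,-12,0]},{"dp": [-48,-12,0]}], "grip": -1}}

```text
invalid input at $.plan[0]: expected keys dp, spin
```

{"name": "arm_command", "arguments": {"plan": [{"dp": [-48,-12,0],"spin": 0},{"dp": [-48,-12,0],"spin": 0},{"dp": [-48,-12,0],"spin": 0},{"dp": [-48,-12,0],"spin": 0},{"dp": [-48,-12,0],"spin": 0}], "grip": -1}}

```text
clock: 1.8
position: [0.3776, 0.4839, 0.405]
ee_rot: [0.128, 0.992, 0.0, 0.0]
ft_force: [0.4, 0.8, 0.0]
grip_width: 1.003
grasp_force: 0.0
```

{"name": "arm_command", "arguments": {"plan": [{"dp": [-45,-12,0],"spin": 0},{"dp": [0,0,0],"spin": 0.12},{"dp": [0,0,0],"spin": 0.12},{"dp": [0,0,0],"spin": 0}]}}

```text
clock: 2.2
position: [0.4168, 0.4619, 0.4047]
ee_rot: [0.248, 0.969, 0.0, -0.0]
ft_force: [-0.1, 0.6, -1.3]
grip_width: 1.002
grasp_force: 0.0
```

```bash
cat > look.py <<'E'
from h import *
import sys,pickle
n=sys.argv[1]
im,c=cam("wrist"); cv2.imwrite(f"pics/{n}.png",im); pickle.dump(c,open(f"{n}.pkl","wb"))
o=manip.get_obs(); print(o["clock"],o["position"],o["ee_rot"],o["joint_pos"].round(2))
for t in sys.argv[2:]: print(t,[(np.round(d["position"],4).tolist(),round(d["score"],2)) for d in finder.find_in("wrist",t)[:2]])
E
python3 look.py w1 cover tab_left tab_right housing
python3 - <<'E'
from h import *
o=manip.get_obs()
S={n:pose(n,viewer.camera_params(n),o) for n in("scene","side")}
for P in ([.6,-.114,.22],[.62,-.11,.2],[.58,-.12,.24]): print([proj(S[n],P)/.64 for n in S])
E
```

```text
2.25 [0.41642897 0.462203   0.40471126] [2.45009616e-01 9.69520648e-01 4.02623317e-05 1.37040789e-06] [-1.    0.32  0.12  1.48 -0.04  1.34  0.19]
cover [([0.5279, 0.4116, 0.0676], 0.59)]
tab_left []
tab_right [([0.5129, 0.3836, 0.0932], 0.72)]
housing [([0.4925, 0.4316, 0.0393], 0.56)]
[array([[481.92424919, 302.9181867 ]]), array([[381.46740638, 226.19562692]])]
[array([[490.9233377, 310.5349211]]), array([[372.11540453, 234.12443161]])]
[array([[473.2340317 , 295.53656601]]), array([[391.11057926, 217.61460273]])]
```

View picture.

View pics/w1.png

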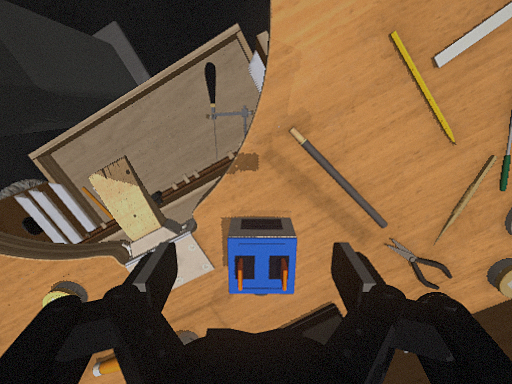

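The wrist picture shows the blue plate between (228,236) and (296,293), with the orange tabs at (240,272) and (285,272). It is already nearly aligned with the fingers.

```bash
cat > cov.py <<'E'
from h import *
import sys,pickle
n=sys.argv[1]; z=float(sys.argv[2])
im=cv2.imread(f"pics/{n}.png"); c=pickle.load(open(f"{n}.pkl","rb"))
b=im.astype(int); m=((b[...,0]>120)&(b[...,0]-b[...,2]>70)).astype(np.uint8)
k=cv2.connectedComponentsWithStats(m); i=1+np.argmax(k[2][1:,4]); 
cnt=np.vstack(cv2.findContours((k[1]==i).astype(np.uint8),0,1)[0])[:,0].astype(float)
P=atz(c,cnt,z)[:,:2].astype(np.float32)*1000
r=cv2.minAreaRect(P); print("rect mm",r, "px",cnt.min(0),cnt.max(0))
ctr=np.array(r[0])/1000
h=cv2.cvtColor(im,cv2.COLOR_BGR2HSV); mo=((h[...,0]>3)&(h[...,0]<18)&(h[...,1]>190)&(h[...,2]>120)).astype(np.uint8)
k=cv2.connectedComponentsWithStats(mo)
for s,ce in zip(k[2][1:],k[3][1:]):
    if s[4]>25: print("orange",s,ce,atz(c,[ce],z+.02)[0])
o=manip.get_obs(); R=Ro.from_quat(o["ee_rot"]).as_matrix()
print("tool delta mm to centre",R.T@(np.r_[ctr,0]-np.r_[o["position"][:2],0])*1000,"tooly deg",np.degrees(np.arctan2(R[1,1],R[0,1])),"z",o["position"][2])
E
python3 cov.py w1 .067
```

```text
rect mm ((531.4791259765625, 410.35272216796875), (88.27637481689453, 84.3209457397461), 61.29533386230469) px [228. 238.] [296. 293.]
orange [ 82 187  32  33 110] [ 97.54545455 203.03636364] [0.35585873 0.29269838 0.087     ]
orange [238 270   4  20  67] [239.67164179 278.37313433] [0.52145339 0.3841263  0.087     ]
orange [283 270   5  20  69] [284.43478261 277.7826087 ] [0.54769433 0.43387677 0.087     ]
orange [100 360  19  10  95] [108.94736842 364.44210526] [0.55686276 0.15118045 0.087     ]
tool delta mm to centre [-1.26052416e+02  9.02220410e+00 -7.13823082e-03] tooly deg 61.63701174545185 z 0.4047873767288956
```

{"name": "arm_command", "arguments": {"plan": [{"dp": [-30,5,30],"spin": 0},{"dp": [-30,4,30],"spin": 0},{"dp": [-20,0,20],"spin": 0},{"dp": [0,0,0],"spin": 0}]}}

```text
clock: 2.85
position: [0.4932, 0.4288, 0.3211]
ee_rot: [0.248, 0.969, -0.003, -0.0]
ft_force: [-0.0, -0.7, -0.6]
grip_width: 0.997
grasp_force: 0.0
```

```bash
python3 look.py w2 tab_left tab_right; python3 cov.py w2 .067
python3 - <<'E'
from h import *
import pickle
a,b=[pickle.load(open(f"w{i}.pkl","rb")) for i in(1,2)]
# plate corner heights from the two views
def corners(n):
    im=cv2.imread(f"pics/{n}.png").astype(int); m=((im[...,0]>120)&(im[...,0]-im[...,2]>70)).astype(np.uint8)
    k=cv2.connectedComponentsWithStats(m); i=1+np.argmax(k[2][1:,4]); p=np.argwhere(k[1]==i)[:,::-1]
    return [p[np.argmin(p@s)].astype(float) for s in([1,1],[-1,1],[1,-1],[-1,-1])]
for u,v in zip(corners("w1"),corners("w2")): print(u,v,tri([a,b],[u,v]))
E
```

```text
2.9 [0.49192804 0.43055629 0.32311125] [ 2.46903535e-01  9.69038924e-01 -1.40505060e-03 -4.83555794e-04] [-0.9   0.45  0.15  1.49 -0.07  1.22  0.33]
tab_left []
tab_right [([0.5135, 0.3871, 0.0953], 0.86)]
rect mm ((531.6881103515625, 410.2560119628906), (88.60401153564453, 83.62235260009766), 61.38432312011719) px [210. 200.] [308. 280.]
orange [288 243   8  31 166] [291.30722892 257.20481928] [0.54850137 0.43378356 0.087     ]
orange [222 244   7  30 155] [225.52903226 257.56774194] [0.52163012 0.38359753 0.087     ]
orange [106 356  12  11  80] [111.1    360.6875] [0.56860494 0.22280271 0.087     ]
orange [ 83 359  21  15 142] [ 94.20422535 365.42957746] [0.56545537 0.20401004 0.087     ]
tool delta mm to centre [-4.68097681e+01 -8.62690323e-02 -2.33738614e-02] tooly deg 61.574200981877134 z 0.3254767869311643
[228. 238.] [210. 200.] [0.47565559 0.39150423 0.0627494 ]
[295. 238.] [307. 200.] [0.51611753 0.46792645 0.06530189]
[229. 292.] [213. 279.] [0.5487552  0.35007129 0.06263093]
[293. 292.] [302. 280.] [0.60187458 0.42515726 0.04960073]
```

{"name": "arm_command", "arguments": {"plan": [{"dp": [-27,0,10],"spin": 0},{"dp": [-20,0,20],"spin": 0},{"dp": [0,0,26],"spin": 0},{"dp": [0,0,26],"spin": 0},{"dp": [0,0,0],"spin": 0}]}}

```text
clock: 3.5
position: [0.5306, 0.41, 0.2403]
ee_rot: [0.245, 0.969, -0.001, -0.002]
ft_force: [-0.7, -0.7, -0.1]
grip_width: 1.0
grasp_force: 0.0
```

```bash
python3 look.py w3 tab_left tab_right;python3 cov.py w3 .067
```

```text
3.55 [0.53130143 0.41027837 0.24258651] [ 2.45345777e-01  9.69435276e-01 -3.92144441e-04 -7.35452926e-04] [-0.84  0.56  0.15  1.51 -0.09  1.09  0.41]
tab_left []
tab_right [([0.5137, 0.3887, 0.0936], 0.8)]
rect mm ((531.365966796875, 410.61236572265625), (87.89283752441406, 84.89879608154297), 61.155487060546875) px [179. 178.] [337. 305.]
orange [197 250  11  51 408] [202.14460784 274.31617647] [0.52189948 0.38259067 0.087     ]
orange [306 251  12  50 405] [311.73580247 275.21728395] [0.55006052 0.43374403 0.087     ]
tool delta mm to centre [ 0.8645232  -0.37388202 -0.00152136] tooly deg 61.567483605108 z 0.2449881825211653
```

{"name": "arm_command", "arguments": {"plan": [{"dp": [0,0,0],"spin": 0},{"dp": [0,0,0],"spin": 0},{"dp": [0,0,0],"spin": 0},{"dp": [0,0,0],"spin": 0},{"dp": [0,0,0],"spin": 0}], "grip": 1, "newtons": 40}}

```text
clock: 4.15
position: [0.5329, 0.4097, 0.2452]
ee_rot: [0.246, 0.969, 0.001, 0.001]
ft_force: [-4.1, -1.9, 12.8]
grip_width: 0.447
grasp_force: 40.8
```

{"name": "arm_command", "arguments": {"plan": [{"dp": [0,0,0],"spin": 0},{"dp": [0,0,0],"spin": 0},{"dp": [0,0,0],"spin": 0}]}}

```text
clock: 4.45
position: [0.5329, 0.4097, 0.2452]
ee_rot: [0.246, 0.969, 0.001, 0.001]
ft_force: [-3.5, -2.0, 12.4]
grip_width: 0.452
grasp_force: 40.8
```

{"name": "arm_command", "arguments": {"plan": [{"dp": [0,0,-10],"spin": 0},{"dp": [0,0,-20],"spin": 0},{"dp": [0,0,-25],"spin": 0},{"dp": [0,0,-25],"spin": 0},{"dp": [0,0,0],"spin": 0}]}}

```text
clock: 4.95
position: [0.5332, 0.4097, 0.3272]
ee_rot: [0.246, 0.969, 0.003, 0.002]
ft_force: [0.5, 0.4, -1.2]
grip_width: 0.445
grasp_force: 41.9
```

```bash
python3 look.py w4 cover
python3 - <<'E'
from h import *
im,c=cam("side"); print(proj(c,[.532,.41,.14])); cv2.imwrite("pics/s4.png",cv2.resize(im[200:384,130:370],None,fx=2.5,fy=2.5))
E
```

```text
5.0 [0.53280173 0.40951131 0.32481504] [2.46354661e-01 9.69178158e-01 1.46859236e-03 9.60634077e-04] [-0.84  0.48  0.16  1.43 -0.08  1.23  0.4 ]
cover [([0.5211, 0.4162, 0.1485], 0.97)]
[[238.6032593  288.54214237]]
```

View pics/s4.png

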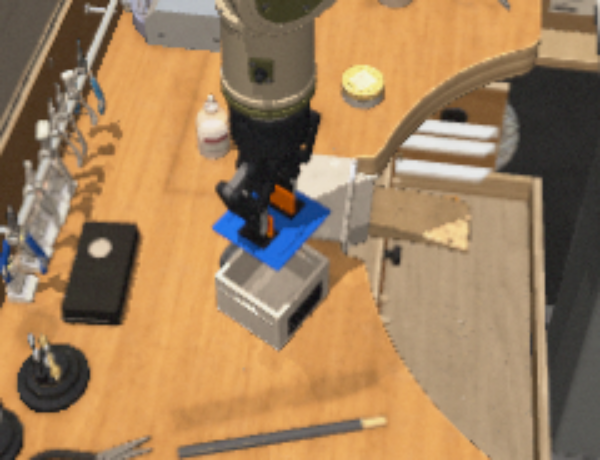

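Picture: the cover is held squeezed above the open box at about (270,230), with the well clear.

{"name": "arm_command", "arguments": {"plan": [{"dp": [0,-42,0],"spin": 0},{"dp": [0,-42,0],"spin": 0},{"dp": [0,-43,0],"spin": 0},{"dp": [-24,-38,0],"spin": 0},{"dp": [-24,-38,0],"spin": 0}]}}

```text
clock: 5.6
position: [0.4765, 0.2066, 0.3216]
ee_rot: [0.246, 0.969, -0.001, -0.001]
ft_force: [1.2, 0.2, -0.5]
grip_width: 0.448
grasp_force: 41.8
```

{"name": "arm_command", "arguments": {"plan": [{"dp": [-24,-38,0],"spin": 0},{"dp": [-24,-38,0],"spin": 0},{"dp": [-24,-38,0],"spin": 0},{"dp": [-24,-38,0],"spin": 0},{"dp": [-12,-20,0],"spin": 0}]}}

```text
clock: 6.1
position: [0.4898, 0.0013, 0.3217]
ee_rot: [0.248, 0.969, -0.001, -0.001]
ft_force: [0.5, 0.5, -1.6]
grip_width: 0.445
grasp_force: 41.8
```

```bash
python3 look.py w5 solder_tin polish_jar cover
python3 - <<'E'
from h import *
im,c=cam("scene"); cv2.imwrite("pics/s5.png",cv2.resize(im[150:350,130:400],None,fx=2.4,fy=2.4))
for t in("solder_tin","polish_jar","borax_cone","cover"): print(t,[np.round(d["position"],3) for d in finder.find_in("scene",t)[:1]])
E
```

```text
6.15 [ 0.48983688 -0.00123638  0.32177383] [ 2.49680528e-01  9.68327415e-01 -1.18436247e-03 -4.98597859e-04] [-0.47  0.1   0.4   1.93 -0.04  1.12  1.01]
solder_tin [([0.4681, 0.0849, 0.029], 0.67)]
polish_jar [([0.4383, -0.1053, 0.0505], 0.74)]
cover [([0.4736, 0.0047, 0.1426], 0.57)]
solder_tin [array([0.464, 0.07 , 0.027])]
polish_jar [array([ 0.433, -0.133,  0.042])]
borax_cone []
cover [array([ 0.483, -0.012,  0.149])]
```

{"name": "arm_command", "arguments": {"plan": [{"dp": [-20,-5,10],"spin": 0},{"dp": [0,0,40],"spin": 0},{"dp": [0,0,40],"spin": 0},{"dp": [0,0,20],"spin": 0},{"dp": [0,0,5],"spin": 0}]}}

```text
clock: 7.05
position: [0.5046, -0.008, 0.2053]
ee_rot: [0.246, 0.969, -0.001, -0.002]
ft_force: [-0.8, 0.2, -0.6]
grip_width: 0.444
grasp_force: 41.9
```

{"name": "arm_command", "arguments": {"plan": [{"dp": [0,0,3],"spin": 0},{"dp": [0,0,0],"spin": 0}]}}

```text
clock: 7.25
position: [0.5061, -0.0083, 0.2055]
ee_rot: [0.246, 0.969, 0.0, 0.001]
ft_force: [-0.1, 0.2, -1.3]
grip_width: 0.438
grasp_force: 41.9
```

{"name": "arm_command", "arguments": {"plan": [{"dp": [0,0,2],"spin": 0},{"dp": [0,0,0],"spin": 0}]}}

```text
clock: 7.45
position: [0.506, -0.0085, 0.2034]
ee_rot: [0.246, 0.969, 0.0, 0.001]
ft_force: [-0.1, -0.2, -1.9]
grip_width: 0.448
grasp_force: 41.8
```

{"name": "arm_command", "arguments": {"plan": [{"dp": [0,0,2],"spin": 0},{"dp": [0,0,0],"spin": 0}]}}

```text
clock: 7.65
position: [0.506, -0.0085, 0.2012]
ee_rot: [0.246, 0.969, 0.0, 0.001]
ft_force: [-0.7, -0.7, 2.3]
grip_width: 0.448
grasp_force: 42.9
```

{"name": "arm_command", "arguments": {"plan": [{"dp": [0,0,0],"spin": 0},{"dp": [0,0,0],"spin": 0},{"dp": [0,0,0],"spin": 0},{"dp": [0,0,0],"spin": 0},{"dp": [0,0,0],"spin": 0}], "grip": -1}}

```text
clock: 8.15
position: [0.5057, -0.0086, 0.2007]
ee_rot: [0.246, 0.969, 0.0, 0.0]
ft_force: [0.0, 0.0, 1.2]
grip_width: 0.997
grasp_force: 0.0
```

{"name": "arm_command", "arguments": {"plan": [{"dp": [0,0,-20],"spin": 0},{"dp": [0,0,-40],"spin": 0},{"dp": [0,0,-40],"spin": 0},{"dp": [0,0,-40],"spin": 0},{"dp": [0,0,-10],"spin": 0}]}}

```text
clock: 8.65
position: [0.5065, -0.0089, 0.3551]
ee_rot: [0.247, 0.969, 0.001, 0.003]
ft_force: [-0.2, 0.1, -0.3]
grip_width: 1.0
grasp_force: 0.0
```

```bash
python3 look.py w6 cover cartridge rib; python3 cov.py w6 .023
```

```text
8.7 [ 0.50648939 -0.00875419  0.35452945] [0.24642864 0.96915635 0.0014297  0.0026165 ] [-0.47  0.1   0.42  1.86 -0.04  1.19  1.04]
cover [([0.4993, -0.0072, 0.0258], 0.69)]
cartridge [([0.4114, -0.2341, 0.0259], 0.72)]
rib [([0.4093, -0.2334, 0.0239], 0.76)]
rect mm ((504.096435546875, -7.9190826416015625), (88.06178283691406, 83.11795806884766), 61.362422943115234) px [213. 136.] [292. 206.]
orange [224 166   5  27 106] [226.05660377 178.85849057] [ 0.4920033  -0.03389721  0.043     ]
orange [276 166   6  27 109] [278.40366972 178.77981651] [0.51915779 0.01596851 0.043     ]
orange [400 191  15   9  81] [406.85185185 194.45679012] [0.60336235 0.13237299 0.043     ]
orange [331 194  72  36 634] [366.17665615 209.91324921] [0.59924635 0.08631644 0.043     ]
tool delta mm to centre [ 1.32803025 -0.06572423  0.00162048] tooly deg 61.48712373241157 z 0.3495237414625131
```

{"name": "arm_command", "arguments": {"plan": [{"dp": [2,-49,0],"spin": 0},{"dp": [2,-49,0],"spin": 0},{"dp": [2,-49,0],"spin": 0},{"dp": [2,-49,0],"spin": 0},{"dp": [2,-49,0],"spin": 0}]}}

```text
clock: 9.35
position: [0.3781, -0.2202, 0.349]
ee_rot: [0.246, 0.969, 0.0, -0.001]
ft_force: [1.0, -0.7, -0.3]
grip_width: 0.997
grasp_force: 0.0
```

{"name": "arm_command", "arguments": {"plan": [{"dp": [0,0,0],"spin": 0}]}}

```text
clock: 9.45
position: [0.3761, -0.2238, 0.3492]
ee_rot: [0.25, 0.968, -0.0, -0.001]
ft_force: [0.7, 0.8, 0.8]
grip_width: 1.002
grasp_force: 0.0
```

```bash
python3 look.py w7 cartridge rib
```

```text
9.5 [ 0.3779035  -0.22118606  0.34926879] [ 2.48985979e-01  9.68506454e-01  1.07256341e-04 -1.10418650e-03] [-0.24 -0.09  0.64  2.03  0.06  1.19  1.45]
cartridge [([0.4012, -0.2446, 0.0249], 0.73), ([0.519, 0.0131, 0.0338], 0.24)]
rib [([0.402, -0.2456, 0.0238], 0.72), ([0.4871, -0.0372, 0.0358], 0.66)]
```

View pics/w7.png

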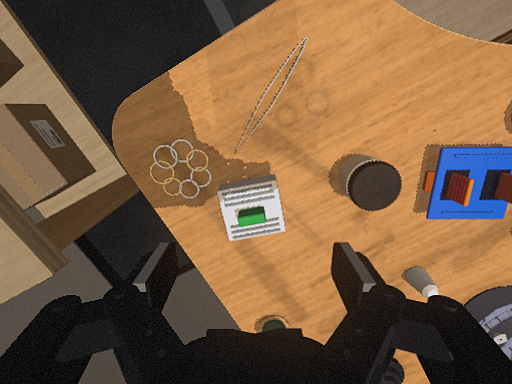

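View pics/w6.png

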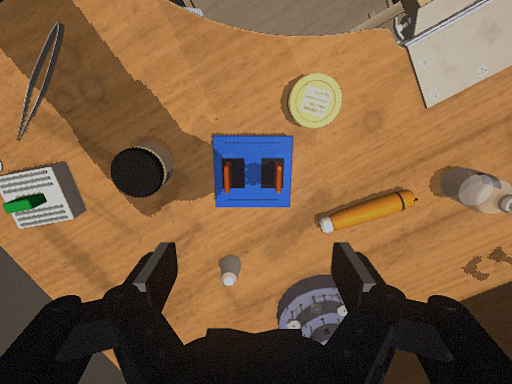

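w6 shows the cover standing clear of tin, jar and cone at (252,171). w7 shows the cartridge top with corners near (219,188), (278,178), (285,232) and (229,240), and the rib near (251,215) running left to right, so I need a quarter turn.

```bash
cat > cart.py <<'E'
from h import *
import sys,pickle
C=[];U=[]
for n in sys.argv[1:]:
    im=cv2.imread(f"pics/{n}.png"); c=pickle.load(open(f"{n}.pkl","rb")); h=cv2.cvtColor(im,cv2.COLOR_BGR2HSV)
    g=((h[...,0]>45)&(h[...,0]<75)&(h[...,1]>150)&(h[...,2]>40)).astype(np.uint8)
    k=cv2.connectedComponentsWithStats(g); i=1+np.argmax(k[2][1:,4]); m=k[1]==i
    v=h[...,2]; t=np.percentile(v[m],[10,90]); top=m&(v>t.mean()); 
    k2=cv2.connectedComponentsWithStats(top.astype(np.uint8)); top=k2[1]==1+np.argmax(k2[2][1:,4])
    p=np.argwhere(top)[:,::-1].astype(float); ce=(p.min(0)+p.max(0))/2
    r=cv2.minAreaRect((atz(c,p,.052)[:,:2]*1000).astype(np.float32))
    print(n,"rib V",t,"top",ce,"rect@.052",r); C.append(c);U.append(np.mean(p,0))
    x,y,w,hh=k[2][i][:4]; q=60 if n=="w7" else 90
    w_=((h[...,1]<40)&(v>165)).astype(np.uint8); roi=np.zeros_like(w_); roi[max(0,y-q):y+hh+q,max(0,x-q):x+w+q]=1
    w_=cv2.morphologyEx(w_*roi,cv2.MORPH_CLOSE,np.ones((9,9))); k3=cv2.connectedComponentsWithStats(w_); j=1+np.argmax(k3[2][1:,4])
    P=np.argwhere(k3[1]==j)[:,::-1].astype(float)
    print("white",k3[2][j],cv2.minAreaRect((atz(c,P,.028)[:,:2]*1000).astype(np.float32)))
if len(C)>1: print("rib top tri",tri(C,U))
E
python3 cart.py w6 w7
python3 - <<'E'
from h import *
import pickle
c=pickle.load(open("w7.pkl","rb")); P=atz(c,[[219,188],[278,178],[285,232],[229,240]],.028)
print(P,P.mean(0),np.linalg.norm(P-np.roll(P,-1,0),axis=1),np.degrees(np.arctan2(*(P[1]-P[0])[1::-1])),np.degrees(np.arctan2(*(P[2]-P[3])[1::-1])))
E
```

```text
w6 rib V [ 44. 140.] top [ 17. 206.] rect@.052 ((408.7580871582031, -244.10784912109375), (28.48333740234375, 10.44629192352295), 72.89620208740234)
white [   0  163   73   66 2590] ((401.7069091796875, -244.1665496826172), (72.42205810546875, 78.35350036621094), 72.45987701416016)
w7 rib V [149.9 173. ] top [251. 220.] rect@.052 ((408.3387451171875, -245.23887634277344), (26.52940559387207, 8.241259574890137), 71.90332794189453)
white [ 219  181   66   60 2223] ((408.42730712890625, -245.57403564453125), (68.61682891845703, 64.86270904541016), 72.2707290649414)
rib top tri [ 0.40879102 -0.24557699  0.05039469]
[[ 0.36576716 -0.26376051  0.028     ]
 [ 0.38778312 -0.1999221   0.028     ]
 [ 0.45128327 -0.22348172  0.028     ]
 [ 0.42799046 -0.28754099  0.028     ]] [ 0.408206   -0.24367633  0.028     ] [0.06752811 0.0677298  0.06816264 0.06661269] 70.97221490468537 70.01805342655366
```

{"name": "arm_command", "arguments": {"plan": [{"dp": [0,0,0],"spin": -0.146},{"dp": [0,0,0],"spin": -0.146},{"dp": [0,0,0],"spin": -0.146},{"dp": [0,0,0],"spin": -0.146},{"dp": [0,0,0],"spin": -0.146}]}}

```text
clock: 10.1
position: [0.3806, -0.2175, 0.3499]
ee_rot: [-0.12, 0.993, 0.0, -0.001]
ft_force: [-0.5, -0.1, 0.2]
grip_width: 0.997
grasp_force: 0.0
```

{"name": "arm_command", "arguments": {"plan": [{"dp": [0,0,0],"spin": -0.146},{"dp": [0,0,0],"spin": -0.146},{"dp": [0,0,0],"spin": -0.146},{"dp": [0,0,0],"spin": -0.146},{"dp": [0,0,0],"spin": -0.146}]}}

```text
clock: 10.6
position: [0.377, -0.217, 0.3627]
ee_rot: [-0.38, 0.925, -0.011, 0.003]
ft_force: [-0.7, 0.2, 2.9]
grip_width: 1.008
grasp_force: 0.0
```

{"name": "arm_command", "arguments": {"plan": [{"dp": [0,0,20],"spin": -0.146},{"dp": [0,0,30],"spin": -0.146},{"dp": [13,-37,20],"spin": 0},{"dp": [0,0,0],"spin": 0}]}}

```text
clock: 11.0
position: [0.3902, -0.2413, 0.3227]
ee_rot: [-0.474, 0.88, -0.02, 0.011]
ft_force: [-0.2, 0.2, 1.3]
grip_width: 1.002
grasp_force: 0.0
```

```bash
python3 look.py w8; python3 cart.py w8;python3 - <<'E'
from h import *
o=manip.get_obs(); R=Ro.from_quat(o["ee_rot"]).as_matrix()
print(R.T@(np.array([.4087,-.2452,.206])-o["position"])*1000,np.degrees(np.arctan2(R[1,1],R[0,1])))
E
```

```text
11.05 [ 0.3885773  -0.24284846  0.32207669] [-0.47088044  0.88195346 -0.01845878  0.00943267] [-1.08 -0.47  1.34  2.05  0.51  1.21  2.6 ]
w8 rib V [140. 167.] top [249. 206.] rect@.052 ((411.449951171875, -238.7422332763672), (11.946368217468262, 8.035686492919922), 70.9539794921875)
white [ 209  159   78   68 3119] ((408.91265869140625, -246.1318817138672), (68.26753234863281, 64.62594604492188), 72.24903106689453)
[ -9.32811297 -13.2032642  116.71722264] 146.19695852544098
```

{"name": "arm_command", "arguments": {"plan": [{"dp": [0,0,0],"spin": 0.143},{"dp": [0,0,0],"spin": 0.143},{"dp": [0,0,0],"spin": 0.143},{"dp": [0,0,0],"spin": 0.143},{"dp": [0,0,0],"spin": 0.143}]}}

```text
clock: 11.55
position: [0.3859, -0.2462, 0.3213]
ee_rot: [-0.125, 0.992, -0.014, 0.013]
ft_force: [0.3, 0.3, -0.1]
grip_width: 0.996
grasp_force: 0.0
```

{"name": "arm_command", "arguments": {"plan": [{"dp": [0,0,0],"spin": 0.143},{"dp": [0,0,0],"spin": 0.143},{"dp": [0,0,0],"spin": 0.143},{"dp": [0,0,0],"spin": 0.143},{"dp": [0,0,0],"spin": 0.143}]}}

```text
clock: 12.05
position: [0.3859, -0.2462, 0.3213]
ee_rot: [0.23, 0.973, -0.009, 0.017]
ft_force: [0.3, 0.5, -0.1]
grip_width: 0.999
grasp_force: 0.0
```

{"name": "arm_command", "arguments": {"plan": [{"dp": [0,0,0],"spin": 0.143},{"dp": [0,0,0],"spin": 0.143},{"dp": [0,0,0],"spin": 0.143},{"dp": [0,0,0],"spin": 0.143},{"dp": [0,0,0],"spin": 0.143}]}}

```text
clock: 12.55
position: [0.3859, -0.2462, 0.3213]
ee_rot: [0.556, 0.831, -0.002, 0.019]
ft_force: [-0.0, -0.2, 0.2]
grip_width: 1.002
grasp_force: 0.0
```

{"name": "arm_command", "arguments": {"plan": [{"dp": [0,0,0],"spin": 0.143},{"dp": [0,0,0],"spin": 0.143},{"dp": [0,0,0],"spin": 0.143},{"dp": [0,0,0],"spin": 0.143},{"dp": [0,0,0],"spin": 0.143}]}}

```text
clock: 13.05
position: [0.3859, -0.2462, 0.3213]
ee_rot: [0.812, 0.584, 0.005, 0.019]
ft_force: [-0.2, -0.1, 0.1]
grip_width: 1.002
grasp_force: 0.0
```

```bash
cat > go.py <<'E'
from h import *
import sys
x,y,z,a=map(float,sys.argv[1:])
o=manip.get_obs(); R=Ro.from_quat(o["ee_rot"]).as_matrix(); t=np.degrees(np.arctan2(R[1,1],R[0,1]))
print(o["clock"],o["position"].round(4),o["joint_pos"].round(2),"tilt",np.degrees(np.arccos(-R[2,2])))
print("dp mm",(R.T@(np.array([x,y,z])-o["position"])*1000).round(1),"tooly",t.round(2),"spin",np.radians((t-a+180)%360-180).round(3))
E
python3 go.py .4087 -.2452 .206 -18
```

```text
13.05 [ 0.3859 -0.2462  0.3213] [-1.08 -0.47  1.34  2.05  0.51  1.21 -0.26] tilt 2.2430251377840786
dp mm [  9.9  17.1 115.9] tooly -18.57 spin -0.01
```

{"name": "arm_command", "arguments": {"plan": [{"dp": [10,17,20],"spin": 0},{"dp": [0,0,20],"spin": 0},{"dp": [0,0,0],"spin": 0}]}}

```text
clock: 13.35
position: [0.3828, -0.2287, 0.295]
ee_rot: [0.809, 0.586, 0.008, 0.028]
ft_force: [0.5, -0.1, -0.6]
grip_width: 1.001
grasp_force: 0.0
```

```bash
python3 go.py .4087 -.2452 .206 -18
```

```text
13.35 [ 0.3828 -0.2287  0.295 ] [-1.1  -0.5   1.34  2.12  0.56  1.16 -0.33] tilt 3.2880810098640683
dp mm [-5.9 24.9 90.6] tooly -18.13 spin -0.002
```

{"name": "arm_command", "arguments": {"plan": [{"dp": [25,25,-20],"spin": 0},{"dp": [25,25,-20],"spin": 0},{"dp": [20,20,-10],"spin": 0},{"dp": [0,0,0],"spin": 0}]}}

```text
clock: 13.75
position: [0.4534, -0.1726, 0.3609]
ee_rot: [0.808, 0.588, 0.015, 0.037]
ft_force: [0.3, -0.0, -0.5]
grip_width: 1.001
grasp_force: 0.0
```

```bash
python3 go.py .4087 -.2452 .206 -18
```

```text
13.75 [ 0.4534 -0.1726  0.3609] [-1.33 -0.5   1.34  1.96  0.55  1.28 -0.47] tilt 4.516919694445748
dp mm [-79.8 -31.9 154.5] tooly -17.9 spin 0.002
```

```bash
cat > kin.py <<'E'
import numpy as np
from scipy.spatial.transform import Rotation as Ro
from scipy.optimize import least_squares
D=[([-1.33562,.33289,-.06467,1.46097,.02163,1.34992,-.08852],[.1593,.6042,.4039],[.12854,.9917,-.0007,0]),
([-1.,.32,.12,1.48,-.04,1.34,.19],[.41643,.4622,.4047],[.245,.9695,0,0]),
([-.84,.56,.15,1.51,-.09,1.09,.41],[.5313,.4103,.2426],[.2453,.9694,0,0]),
([-.84,.48,.16,1.43,-.08,1.23,.4],[.5328,.4095,.3248],[.2464,.9692,0,0]),
([-.47,.1,.4,1.93,-.04,1.12,1.01],[.4898,-.0012,.3218],[.248,.969,0,0]),
([-.47,.1,.42,1.86,-.04,1.19,1.04],[.5065,-.0088,.3545],[.2464,.9692,0,0]),
([-.24,-.09,.64,2.03,.06,1.19,1.45],[.3779,-.2212,.3493],[.249,.9685,0,0]),
([-1.08,-.47,1.34,2.05,.51,1.21,2.6],[.3859,-.2450,.3215],[-.4709,.882,-.0185,.0094]),
([-1.08,-.47,1.34,2.05,.51,1.21,-.26],[.3859,-.2462,.3213],[.812,.584,.005,.019]),
([-1.1,-.5,1.34,2.12,.56,1.16,-.33],[.3828,-.2287,.295],[.809,.586,.008,.028]),
([-1.33,-.5,1.34,1.96,.55,1.28,-.47],[.4534,-.1726,.3609],[.808,.588,.015,.037])]
def rz(a): c,s=np.cos(a),np.sin(a); return np.array([[c,-s,0],[s,c,0],[0,0,1.]])
def ry(a): c,s=np.cos(a),np.sin(a); return np.array([[c,0,s],[0,1,0],[-s,0,c.item() if 0 else c]])
def fk(p,q,S):
    h,a,b,d,e1,e2,e3,y2,y4,y6,o7=p
    R=rz(S[0]*q[0]); x=np.array([0,0,h])+R@[0,y2,0]
    R=R@ry(q[1])@rz(S[1]*q[2]); x=x+R@[e1,y4,a]
    R=R@ry(q[3])@rz(S[2]*q[4]); x=x+R@[e2,y6,b]
    R=R@ry(q[5]); x=x+R@[e3,0,d]; return x,R@rz(S[3]*q[6]+o7)
def res(p,S):
    r=[]
    for q,x,u in D:
        X,R=fk(p,q,S); r+=list((X-x)*3); r+=list(Ro.from_matrix(R.T@Ro.from_quat(u).as_matrix()).as_rotvec())
    return np.array(r)
def fit():
    best=None
    for S in [(-1,b,c,d) for b in(1,-1) for c in(1,-1) for d in(1,-1)]:
      for o in(0,np.pi/2,np.pi,-np.pi/2):
        s=least_squares(res,[.35,.4,.4,.15,0,0,0,0,0,0,o],args=(S,),max_nfev=60)
        if best is None or s.cost<best[0]: best=(s.cost,s.x,S)
    return best
if __name__=="__main__":
    b=fit(); print(b); print(np.abs(res(b[1],b[2]).reshape(-1,6)).round(3)); np.savez("kin.npz",p=b[1],S=b[2])
E
python3 kin.py
```

```text
(np.float64(0.0007055331870729157), array([ 2.55925093e-01,  4.46084067e-01,  4.80955807e-01,  1.68504616e-01,
       -3.34678263e-03,  4.40600682e-04, -1.31341872e-02, -1.92610883e-02,
       -1.99378020e-02, -6.89577468e-03,  1.57064389e+00]), (-1, -1, -1, -1))
[[0.001 0.001 0.002 0.    0.    0.   ]
 [0.007 0.009 0.002 0.004 0.001 0.009]
 [0.009 0.003 0.005 0.011 0.004 0.005]
 [0.001 0.002 0.011 0.008 0.001 0.001]
 [0.007 0.001 0.002 0.003 0.001 0.005]
 [0.002 0.002 0.003 0.003 0.002 0.004]
 [0.    0.003 0.002 0.003 0.005 0.007]
 [0.005 0.004 0.004 0.002 0.002 0.01 ]
 [0.005 0.001 0.005 0.004 0.    0.006]
 [0.007 0.001 0.002 0.009 0.001 0.   ]
 [0.003 0.    0.006 0.005 0.002 0.002]]
```

```bash
cat > sim.py <<'E'
from kin import *
Z=np.load("kin.npz"); p=Z["p"]; S=Z["S"]
lo=np.array([-2.6,-.5,-1.47,.16,-1.27,.06,-2.6]); hi=np.array([2.6,2.12,1.34,2.42,4.41,2.06,2.6])
def err(q,X,R):
    x,r=fk(p,q,S); return np.r_[X-x,Ro.from_matrix(R@r.T).as_rotvec()]
def row(q,C,dp,sp,rebase=True,lam=.02):
    X,R=C; X=X+R@np.array(dp)/1000; R=R@rz(sp); q=q.copy()
    for _ in range(25):
        e=err(q,X,R); J=np.array([(err(q+1e-5*np.eye(7)[i],X,R)-e)/-1e-5 for i in range(7)]).T
        q=np.clip(q+J.T@np.linalg.solve(J@J.T+lam**2*np.eye(6),e),lo,hi)
    return q,(fk(p,q,S) if rebase else (X,R))
def run(q,rows,C=None,**k):
    C=C or fk(p,q,S)
    for dp,sp in rows: q,C=row(q,C,dp,sp,**k)
    return q,C
def show(q):
    X,R=fk(p,q,S); print(q.round(2),X.round(3),"tooly",np.degrees(np.arctan2(R[1,1],R[0,1])).round(1),"tilt",np.degrees(np.arccos(-R[2,2])).round(2),"z",R[:2,2].round(3))
E
python3 - <<'E'
from sim import *
O=[0,0,0]
for rb in(True,False):
    q=np.array(D[6][0]); C=None
    C=fk(p,q,S); q1,C1=run(q,[(O,-.146)]*10,C,rebase=rb); show(q1)
    q1,C1=run(q1,[([0,0,20],-.146),([0,0,30],-.146),([13,-37,20],0),(O,0)],C1,rebase=rb); show(q1)
print()
q=np.array(D[-1][0]); show(q)
C=None
for k in range(6):
    q,C=run(q,[(O,.143)]*5); show(q)
E
```

```text
[-0.89 -0.33  1.17  2.04  0.32  1.25  2.6 ] [ 0.378 -0.22   0.349] tooly 140.1 tilt 0.34 z [-0.006  0.   ]
[-1.28 -0.5   1.34  2.06  0.64  1.22  2.6 ] [ 0.426 -0.185  0.319] tooly 160.0 tilt 7.07 z [ 0.047 -0.114]
[-0.98 -0.43  1.2   2.05  0.42  1.29  2.6 ] [ 0.378 -0.22   0.349] tooly 145.2 tilt 0.34 z [-0.006  0.   ]
[-1.3  -0.5   1.34  2.06  0.67  1.23  2.6 ] [ 0.429 -0.179  0.319] tooly 161.8 tilt 8.41 z [ 0.049 -0.138]

[-1.33 -0.5   1.34  1.96  0.55  1.28 -0.47] [ 0.452 -0.173  0.359] tooly -17.7 tilt 4.27 z [ 0.064 -0.039]
[-1.27 -0.36  1.34  1.96  0.41  1.21 -1.07] [ 0.455 -0.161  0.364] tooly -57.4 tilt 4.9 z [ 0.076 -0.04 ]
[-1.15 -0.18  1.32  1.96  0.22  1.15 -1.62] [ 0.456 -0.16   0.365] tooly -98.1 tilt 4.97 z [ 0.077 -0.04 ]
[-1.   -0.09  1.22  1.96  0.12  1.13 -2.26] [ 0.456 -0.16   0.365] tooly -139.0 tilt 4.97 z [ 0.077 -0.04 ]
[-0.61 -0.03  0.84  1.95  0.04  1.13 -2.6 ] [ 0.456 -0.16   0.365] tooly -161.6 tilt 4.96 z [ 0.077 -0.04 ]
[-0.4  -0.01  0.64  1.94  0.03  1.12 -2.6 ] [ 0.456 -0.161  0.364] tooly -162.0 tilt 4.96 z [ 0.077 -0.04 ]
[-0.32 -0.    0.57  1.94  0.02  1.12 -2.6 ] [ 0.457 -0.162  0.364] tooly -162.2 tilt 4.95 z [ 0.077 -0.039]
```

{"name": "arm_command", "arguments": {"plan": [{"dp": [0,0,0],"spin": 0.146},{"dp": [0,0,0],"spin": 0.146},{"dp": [0,0,0],"spin": 0.146},{"dp": [0,0,0],"spin": 0.146},{"dp": [0,0,0],"spin": 0.146}]}}

```text
clock: 14.25
position: [0.4509, -0.1756, 0.3582]
ee_rot: [0.966, 0.256, 0.025, 0.028]
ft_force: [-0.5, -0.2, 0.5]
grip_width: 1.004
grasp_force: 0.0
```

{"name": "arm_command", "arguments": {"plan": [{"dp": [0,0,0],"spin": 0.146},{"dp": [0,0,0],"spin": 0.146},{"dp": [0,0,0],"spin": 0.146},{"dp": [0,0,0],"spin": 0.146},{"dp": [0,0,0],"spin": 0.146}]}}

```text
clock: 14.75
position: [0.4509, -0.1756, 0.3582]
ee_rot: [0.994, -0.106, 0.033, 0.017]
ft_force: [0.7, -0.0, 1.1]
grip_width: 1.001
grasp_force: 0.0
```

```bash
python3 go.py .4087 -.2452 .206 -18
```

```text
14.75 [ 0.4509 -0.1756  0.3582] [-1.32 -0.49  1.34  1.96  0.55  1.28 -1.93] tilt 4.279992491176869
dp mm [-37.1  72.8 152. ] tooly -102.24 spin -1.47
```

```bash
cat >> sim.py <<'E'
def runw(q,d,n):
    for _ in range(n):
        C=fk(p,q,S); q,_=row(q,C,C[1].T@np.array(d,float),0)
    return q
E
python3 - <<'E'
from sim import *
q0=np.array([-1.32,-.49,1.34,1.96,.55,1.28,-1.93]); show(q0)
for d in [(-20,0,0),(0,20,0),(0,-20,0),(0,0,20),(0,0,-20),(-15,7,0),(-10,-15,0),(-14,7,-15),(-14,7,15),(20,0,0)]:
    print(d); show(runw(q0,d,3)); show(runw(q0,d,6))
E
```

```text
[-1.32 -0.49  1.34  1.96  0.55  1.28 -1.93] [ 0.451 -0.176  0.36 ] tooly -102.0 tilt 4.48 z [ 0.061 -0.049]
(-20, 0, 0)
[-1.02 -0.5   1.09  2.08  0.51  1.28 -1.9 ] [ 0.391 -0.176  0.36 ] tooly -102.0 tilt 4.48 z [ 0.061 -0.049]
[-0.67 -0.5   0.82  2.18  0.42  1.28 -1.8 ] [ 0.331 -0.176  0.359] tooly -102.0 tilt 4.47 z [ 0.06 -0.05]
(0, 20, 0)
[-1.34 -0.44  1.26  2.    0.5   1.26 -2.03] [ 0.451 -0.116  0.36 ] tooly -102.0 tilt 4.48 z [ 0.061 -0.049]
[-1.38 -0.4   1.2   2.02  0.45  1.25 -2.12] [ 0.451 -0.056  0.36 ] tooly -102.0 tilt 4.48 z [ 0.061 -0.049]
(0, -20, 0)
[-1.31 -0.5   1.34  1.91  0.59  1.29 -1.83] [ 0.461 -0.198  0.381] tooly -97.7 tilt 7.26 z [ 0.1   -0.077]
[-1.31 -0.5   1.34  1.86  0.61  1.29 -1.72] [ 0.473 -0.216  0.406] tooly -93.2 tilt 10.28 z [ 0.143 -0.108]
(0, 0, 20)
[-1.26 -0.48  1.23  1.87  0.51  1.4  -1.91] [ 0.451 -0.176  0.42 ] tooly -102.0 tilt 4.48 z [ 0.061 -0.049]
[-1.23 -0.47  1.16  1.77  0.49  1.52 -1.89] [ 0.451 -0.176  0.48 ] tooly -102.0 tilt 4.48 z [ 0.061 -0.049]
(0, 0, -20)
[-1.41 -0.5   1.34  2.04  0.63  1.17 -1.98] [ 0.461 -0.124  0.329] tooly 
[... 580 characters left out ...]
8 z [ 0.061 -0.049]
(-14, 7, -15)
[-1.2  -0.5   1.24  2.12  0.56  1.19 -1.98] [ 0.409 -0.155  0.315] tooly -102.0 tilt 4.48 z [ 0.061 -0.049]
[-1.09 -0.5   1.15  2.27  0.57  1.09 -2.03] [ 0.367 -0.134  0.27 ] tooly -102.0 tilt 4.48 z [ 0.061 -0.049]
(-14, 7, 15)
[-1.08 -0.5   1.04  1.99  0.49  1.38 -1.94] [ 0.409 -0.155  0.405] tooly -102.0 tilt 4.48 z [ 0.061 -0.049]
[-0.82 -0.5   0.76  2.    0.4   1.47 -1.93] [ 0.367 -0.134  0.449] tooly -102.0 tilt 4.48 z [ 0.06 -0.05]
(20, 0, 0)
[-1.6  -0.5   1.34  1.84  0.65  1.32 -1.99] [ 0.517 -0.079  0.413] tooly -92.0 tilt 11.32 z [ 0.169 -0.099]
[-1.87 -0.5   1.34  1.71  0.76  1.37 -2.02] [0.557 0.026 0.474] tooly -82.7 tilt 18.69 z [ 0.298 -0.119]
```

Run:
```python
from sim import *
q0=np.array([-1.32,-.49,1.34,1.96,.55,1.28,-1.93])
for d in [(-20,0,0),(-14,7,-10),(-19,5,0),(-19,5,5)]:
    print(d); q=q0
    for i in range(5): q=runw(q,d,3); show(q)
q=runw(q0,(-20,0,0),4)
print("from inner"); show(q)
for d in [(0,0,-20),(-14,7,-20),(-20,0,-20),(0,-20,-10),(0,20,-20)]:
    print(d); q2=q
    for i in range(3): q2=runw(q2,d,3); show(q2)
```

```text
(-20, 0, 0)
[-1.02 -0.5   1.09  2.08  0.51  1.28 -1.9 ] [ 0.391 -0.176  0.36 ] tooly -102.0 tilt 4.48 z [ 0.061 -0.049]
[-0.67 -0.5   0.82  2.18  0.42  1.28 -1.8 ] [ 0.331 -0.176  0.359] tooly -102.0 tilt 4.47 z [ 0.06 -0.05]
[-0.26 -0.5   0.52  2.27  0.3   1.27 -1.65] [ 0.272 -0.176  0.356] tooly -102.0 tilt 4.08 z [ 0.045 -0.055]
[ 0.16 -0.5   0.24  2.34  0.18  1.29 -1.45] [ 0.218 -0.176  0.341] tooly -101.8 tilt 3.14 z [-0.018 -0.052]
[ 0.5  -0.5   0.06  2.41  0.1   1.33 -1.25] [ 0.165 -0.179  0.315] tooly -101.5 tilt 6.84 z [-0.119 -0.009]
(-14, 7, -10)
[-1.17 -0.5   1.2   2.1   0.55  1.22 -1.97] [ 0.409 -0.155  0.33 ] tooly -102.0 tilt 4.48 z [ 0.061 -0.049]
[-1.02 -0.5   1.06  2.24  0.53  1.16 -2.  ] [ 0.367 -0.134  0.3  ] tooly -102.0 tilt 4.48 z [ 0.061 -0.049]
[-0.87 -0.5   0.91  2.37  0.5   1.09 -2.02] [ 0.325 -0.113  0.27 ] tooly -102.0 tilt 4.48 z [ 0.061 -0.049]
[-0.7  -0.5   0.74  2.42  0.45  1.02 -2.03] [ 0.309 -0.102  0.27 ] tooly -103.5 tilt 7.76 z [ 0.125 -0.05 ]
[-0.49 -0.5   0.52  2.42  0.37  0.95 -2.01] [ 0.311 -0.096  0.296] tooly -105.4 tilt 13.9 z [ 0.234 -0.0
[... 2207 characters left out ...]
7 tilt 16.0 z [ 0.242 -0.132]
(0, -20, -10)
[-0.96 -0.49  1.2   2.1   0.53  1.2  -1.75] [ 0.371 -0.236  0.33 ] tooly -102.0 tilt 4.48 z [ 0.061 -0.049]
[-1.06 -0.5   1.34  2.06  0.59  1.15 -1.66] [ 0.389 -0.265  0.32 ] tooly -97.6 tilt 7.08 z [ 0.095 -0.078]
[-1.14 -0.5   1.34  2.03  0.66  1.1  -1.58] [ 0.427 -0.249  0.336] tooly -88.0 tilt 12.93 z [ 0.181 -0.131]
(0, 20, -20)
[-0.98 -0.43  1.    2.24  0.46  1.12 -1.99] [ 0.371 -0.116  0.3  ] tooly -102.0 tilt 4.48 z [ 0.061 -0.049]
[-1.12 -0.28  1.07  2.33  0.38  0.92 -2.07] [ 0.371 -0.056  0.24 ] tooly -102.0 tilt 4.48 z [ 0.061 -0.049]
[-1.38  0.07  1.27  2.39 -0.01  0.68 -1.88] [0.371 0.004 0.18 ] tooly -102.0 tilt 4.48 z [ 0.061 -0.049]
```

Run:
```python
from sim import *
from workcell import manip
o=manip.get_obs(); q=o["joint_pos"]; R=Ro.from_quat(o["ee_rot"]).as_matrix(); print("real z",R[:2,2]); show(q)
q=runw(q,(-30,0,10),4); show(q)
for tgt in [(.31,-.24,.40),(.30,-.20,.40),(.31,-.27,.40)]:
    print(tgt); q1=q; x=fk(p,q,S)[0]; q1=runw(q1,(np.array(tgt)-x)*1000/3,3); show(q1)
    a=np.array([tgt[0],tgt[1],0]); a/=np.linalg.norm(a)
    for i in range(7): q1=runw(q1,-20*a,1); show(q1)
```

```text
real z [ 0.06197954 -0.04157222]
[-1.32 -0.49  1.34  1.96  0.55  1.28 -1.93] [ 0.45  -0.176  0.359] tooly -102.2 tilt 4.28 z [ 0.062 -0.042]
[-0.62 -0.5   0.74  2.12  0.38  1.36 -1.78] [ 0.331 -0.176  0.398] tooly -102.2 tilt 4.23 z [ 0.06  -0.043]
(0.31, -0.24, 0.4)
[-0.54 -0.5   0.83  2.08  0.4   1.35 -1.62] [ 0.31 -0.24  0.4 ] tooly -102.2 tilt 4.22 z [ 0.059 -0.044]
[-0.43 -0.5   0.73  2.12  0.36  1.35 -1.6 ] [ 0.294 -0.228  0.4  ] tooly -102.2 tilt 4.17 z [ 0.058 -0.044]
[-0.3  -0.5   0.62  2.15  0.32  1.35 -1.58] [ 0.279 -0.215  0.399] tooly -102.2 tilt 4.04 z [ 0.054 -0.046]
[-0.17 -0.5   0.5   2.18  0.27  1.36 -1.55] [ 0.265 -0.203  0.397] tooly -102.2 tilt 3.73 z [ 0.045 -0.047]
[-0.04 -0.5   0.39  2.21  0.22  1.36 -1.52] [ 0.251 -0.19   0.393] tooly -102.2 tilt 3.21 z [ 0.029 -0.048]
[ 0.08 -0.5   0.28  2.24  0.18  1.37 -1.49] [ 0.238 -0.178  0.387] tooly -102.1 tilt 2.64 z [ 0.005 -0.046]
[ 0.2  -0.5   0.18  2.27  0.13  1.38 -1.45] [ 0.227 -0.167  0.378] tooly -102.0 tilt 2.77 z [-0.028 -0.039]
[ 0.3  -0.5   0.09  2.3   0.09  1.4  -1.42] [ 0.215 -0.156  0.367] tooly -101.9
[... 1088 characters left out ...]
.257  0.4  ] tooly -102.2 tilt 4.21 z [ 0.059 -0.044]
[-0.36 -0.5   0.72  2.12  0.36  1.35 -1.54] [ 0.28  -0.244  0.4  ] tooly -102.2 tilt 4.16 z [ 0.057 -0.044]
[-0.24 -0.5   0.61  2.15  0.31  1.35 -1.52] [ 0.266 -0.23   0.399] tooly -102.2 tilt 4.0 z [ 0.053 -0.045]
[-0.11 -0.5   0.5   2.18  0.27  1.35 -1.49] [ 0.252 -0.217  0.397] tooly -102.2 tilt 3.66 z [ 0.044 -0.046]
[ 0.02 -0.5   0.38  2.21  0.22  1.36 -1.46] [ 0.239 -0.204  0.393] tooly -102.2 tilt 3.08 z [ 0.028 -0.046]
[ 0.15 -0.5   0.27  2.24  0.17  1.37 -1.42] [ 0.227 -0.191  0.386] tooly -102.1 tilt 2.43 z [ 0.003 -0.042]
[ 0.27 -0.5   0.17  2.27  0.13  1.38 -1.39] [ 0.216 -0.179  0.378] tooly -102.0 tilt 2.56 z [-0.03  -0.033]
```

Run:
```python
from sim import *
from workcell import manip
q=manip.get_obs()["joint_pos"]
q=runw(q,(-30,0,10),3); show(q)
for az in(-50,-65,-80):
  for r in(.38,):
    tgt=np.array([r*np.cos(np.radians(az)),r*np.sin(np.radians(az)),.40]); 
    x=fk(p,q,S)[0]; q1=runw(q,(tgt-x)*1000/5,5); print(az); show(q1)
    a=np.r_[tgt[:2],0]/r
    best=[]
    for i in range(10):
        q1=runw(q1,-20*a,1); R=fk(p,q1,S)[1]; best.append(np.linalg.norm(R[:2,2]))
        if i%2: show(q1)
```

```text
[-0.81 -0.5   0.9   2.09  0.44  1.34 -1.84] [ 0.36  -0.176  0.389] tooly -102.2 tilt 4.28 z [ 0.062 -0.042]
-50
[-0.26 -0.5   0.77  2.1   0.36  1.35 -1.39] [ 0.245 -0.291  0.399] tooly -102.2 tilt 4.15 z [ 0.058 -0.044]
[-0.01 -0.5   0.55  2.17  0.28  1.35 -1.34] [ 0.22  -0.26   0.397] tooly -102.2 tilt 3.74 z [ 0.048 -0.044]
[ 0.25 -0.5   0.32  2.23  0.18  1.36 -1.28] [ 0.199 -0.23   0.389] tooly -102.1 tilt 2.33 z [ 0.015 -0.038]
[ 0.48 -0.5   0.12  2.29  0.09  1.39 -1.21] [ 0.181 -0.203  0.372] tooly -102.0 tilt 2.74 z [-0.047 -0.009]
[ 0.64 -0.5  -0.02  2.34  0.03  1.43 -1.16] [ 0.163 -0.178  0.347] tooly -102.0 tilt 7.87 z [-0.128  0.048]
[ 0.74 -0.5  -0.12  2.4  -0.03  1.48 -1.13] [ 0.144 -0.153  0.321] tooly -102.3 tilt 14.45 z [-0.216  0.124]
-65
[-0.   -0.5   0.78  2.1   0.35  1.35 -1.12] [ 0.162 -0.344  0.398] tooly -102.2 tilt 3.96 z [ 0.053 -0.044]
[ 0.25 -0.5   0.56  2.17  0.27  1.35 -1.08] [ 0.146 -0.308  0.397] tooly -102.2 tilt 3.51 z [ 0.044 -0.043]
[ 0.51 -0.5   0.33  2.23  0.17  1.36 -1.01] [ 0.133 -0.274  0.389] tooly -102.1 tilt 1.85 z [ 0.015 -0.028]
[ 0.74 -0.5
[... 264 characters left out ...]
.322] tooly -102.8 tilt 14.41 z [-0.165  0.187]
-80
[ 0.24 -0.5   0.8   2.1   0.35  1.35 -0.86] [ 0.069 -0.374  0.396] tooly -102.2 tilt 3.47 z [ 0.042 -0.044]
[ 0.49 -0.5   0.58  2.17  0.26  1.35 -0.82] [ 0.063 -0.335  0.394] tooly -102.2 tilt 3.03 z [ 0.034 -0.04 ]
[ 0.75 -0.5   0.35  2.23  0.17  1.37 -0.75] [ 0.059 -0.298  0.387] tooly -102.1 tilt 1.36 z [ 0.011 -0.021]
[ 0.99 -0.5   0.14  2.29  0.08  1.39 -0.69] [ 0.057 -0.265  0.371] tooly -102.1 tilt 2.39 z [-0.027  0.032]
[ 1.16 -0.5  -0.01  2.34  0.01  1.43 -0.63] [ 0.054 -0.234  0.347] tooly -102.4 tilt 7.93 z [-0.069  0.119]
[ 1.26 -0.5  -0.11  2.41 -0.04  1.49 -0.6 ] [ 0.05  -0.203  0.321] tooly -102.9 tilt 14.63 z [-0.107  0.229]
```

{"name": "arm_command", "arguments": {"plan": [{"dp": [-29,6,-10],"spin": 0},{"dp": [-29,6,-10],"spin": 0},{"dp": [-29,6,-10],"spin": 0},{"dp": [-27,34,0],"spin": 0},{"dp": [-27,34,0],"spin": 0}]}}

```text
clock: 15.25
position: [0.3104, -0.2215, 0.3793]
ee_rot: [0.994, -0.102, 0.033, 0.017]
ft_force: [-0.3, -0.2, -0.6]
grip_width: 1.005
grasp_force: 0.0
```

{"name": "arm_command", "arguments": {"plan": [{"dp": [-27,34,0],"spin": 0},{"dp": [-27,34,0],"spin": 0},{"dp": [-27,34,0],"spin": 0},{"dp": [-27,34,0],"spin": 0}]}}

```text
clock: 15.65
position: [0.1792, -0.3309, 0.3752]
ee_rot: [0.994, -0.103, 0.033, 0.016]
ft_force: [0.8, -0.7, 0.6]
grip_width: 1.0
grasp_force: 0.0
```

```bash
cat > st.py <<'E'
from sim import *
from workcell import manip
o=manip.get_obs(); R=Ro.from_quat(o["ee_rot"]).as_matrix()
print(o["clock"],o["joint_pos"].round(2),o["position"].round(3),"z",R[:2,2].round(3),"tooly",np.degrees(np.arctan2(R[1,1],R[0,1])).round(1))
q=o["joint_pos"]; a=np.r_[o["position"][:2],0]; a/=np.linalg.norm(a); print("inward 20mm in tool",(R.T@(-20*a)).round(1))
for i in range(8): q=runw(q,-20*a,1); show(q)
E
python3 st.py
```

```text
15.65 [-0.03 -0.48  0.79  2.15  0.33  1.28 -1.15] [ 0.179 -0.331  0.375] z [ 0.063 -0.039] tooly -101.9
inward 20mm in tool [-12.9 -15.2  -1.3]
[ 0.06 -0.5   0.7   2.18  0.32  1.29 -1.15] [ 0.17  -0.314  0.374] tooly -101.9 tilt 4.15 z [ 0.061 -0.039]
[ 0.19 -0.5   0.58  2.22  0.27  1.29 -1.13] [ 0.162 -0.296  0.373] tooly -101.9 tilt 3.84 z [ 0.055 -0.038]
[ 0.32 -0.5   0.46  2.25  0.22  1.3  -1.09] [ 0.153 -0.279  0.37 ] tooly -101.9 tilt 3.2 z [ 0.044 -0.034]
[ 0.46 -0.5   0.34  2.28  0.17  1.31 -1.06] [ 0.146 -0.262  0.365] tooly -101.9 tilt 2.11 z [ 0.026 -0.026]
[ 0.58 -0.5   0.23  2.31  0.12  1.32 -1.02] [ 0.139 -0.246  0.358] tooly -101.8 tilt 0.55 z [ 0.002 -0.009]
[ 0.7  -0.5   0.13  2.34  0.07  1.33 -0.99] [ 0.132 -0.231  0.348] tooly -101.8 tilt 1.85 z [-0.028  0.016]
[ 0.79 -0.5   0.04  2.36  0.03  1.35 -0.96] [ 0.125 -0.216  0.336] tooly -101.9 tilt 4.55 z [-0.062  0.049]
[ 0.87 -0.5  -0.03  2.39  0.    1.38 -0.93] [ 0.118 -0.202  0.324] tooly -102.0 tilt 7.66 z [-0.097  0.091]
```

Model agrees well with reality; pull inward in steps.

{"name": "arm_command", "arguments": {"plan": [{"dp": [-13,-15,-1],"spin": 0},{"dp": [-13,-15,-1],"spin": 0},{"dp": [-13,-15,-1],"spin": 0},{"dp": [-13,-15,-1],"spin": 0}]}}

```text
clock: 16.05
position: [0.1447, -0.2649, 0.3742]
ee_rot: [0.994, -0.103, 0.034, 0.016]
ft_force: [0.9, -0.6, 0.4]
grip_width: 0.997
grasp_force: 0.0
```

```bash
python3 st.py
```

```text
16.05 [ 0.53 -0.49  0.3   2.27  0.13  1.28 -1.01] [ 0.145 -0.265  0.374] z [ 0.064 -0.038] tooly -101.9
inward 20mm in tool [-12.9 -15.2  -1.3]
[ 0.64 -0.5   0.2   2.3   0.08  1.3  -0.98] [ 0.139 -0.251  0.365] tooly -101.8 tilt 2.58 z [ 0.04 -0.02]
[ 0.75 -0.5   0.11  2.33  0.04  1.31 -0.94] [ 0.132 -0.236  0.354] tooly -101.8 tilt 0.73 z [0.01  0.008]
[ 0.84 -0.5   0.03  2.35  0.    1.34 -0.91] [ 0.126 -0.221  0.341] tooly -101.9 tilt 2.91 z [-0.023  0.045]
[ 0.91 -0.5  -0.04  2.38 -0.03  1.36 -0.89] [ 0.119 -0.207  0.328] tooly -102.0 tilt 6.08 z [-0.057  0.089]
[ 0.97 -0.5  -0.09  2.42 -0.06  1.39 -0.87] [ 0.111 -0.193  0.315] tooly -102.3 tilt 9.54 z [-0.091  0.138]
[ 1.02 -0.5  -0.13  2.42 -0.08  1.42 -0.85] [ 0.109 -0.185  0.313] tooly -102.3 tilt 11.56 z [-0.107  0.169]
[ 1.05 -0.5  -0.17  2.42 -0.11  1.45 -0.83] [ 0.109 -0.178  0.313] tooly -102.3 tilt 13.37 z [-0.119  0.198]
[ 1.08 -0.5  -0.19  2.42 -0.13  1.48 -0.82] [ 0.109 -0.171  0.314] tooly -102.4 tilt 15.21 z [-0.13   0.228]
```

{"name": "arm_command", "arguments": {"plan": [{"dp": [-13,-15,-1],"spin": 0},{"dp": [-13,-15,-1],"spin": 0}]}}

```text
clock: 16.25
position: [0.1345, -0.2501, 0.3775]
ee_rot: [0.994, -0.102, 0.037, 0.017]
ft_force: [-0.8, 0.3, -0.0]
grip_width: 0.999
grasp_force: 0.0
```

```bash
python3 st.py | head -3
```

```text
16.25 [ 0.84 -0.5   0.06  2.28  0.    1.28 -0.87] [ 0.135 -0.25   0.378] z [ 0.069 -0.042] tooly -101.8
inward 20mm in tool [-12.8 -15.3  -1.4]
[ 0.92 -0.5   0.    2.31 -0.03  1.3  -0.85] [ 0.129 -0.238  0.362] tooly -101.8 tilt 2.31 z [ 0.04  -0.004]
```

{"name": "arm_command", "arguments": {"plan": [{"dp": [-17,-20,-2],"spin": 0},{"dp": [-17,-20,-2],"spin": 0}]}}

```text
clock: 16.45
position: [0.1299, -0.2421, 0.3768]
ee_rot: [0.994, -0.102, 0.035, 0.015]
ft_force: [-0.8, 0.4, 0.4]
grip_width: 0.997
grasp_force: 0.0
```

```bash
python3 st.py | head -3
```

```text
16.45 [ 1.15 -0.5  -0.16  2.29 -0.12  1.28 -0.73] [ 0.13  -0.242  0.377] z [ 0.066 -0.037] tooly -101.7
inward 20mm in tool [-12.8 -15.3  -1.3]
[ 1.16 -0.5  -0.17  2.32 -0.13  1.31 -0.73] [ 0.123 -0.233  0.359] tooly -101.7 tilt 2.63 z [0.043 0.016]
```

```bash
cat > gp.py <<'E'
# aim the finger point (L ahead of TCP) at x y z, tool y at angle a
from h import *
import sys
x,y,z,a,L=map(float,sys.argv[1:])
for _ in range(4): viewer  # state only
o=manip.get_obs(); R=Ro.from_quat(o["ee_rot"]).as_matrix(); t=np.degrees(np.arctan2(R[1,1],R[0,1]))
tcp=np.array([x,y,z])-L*R[:,2]
print(o["clock"],o["position"].round(4),o["joint_pos"].round(2),"lean",R[:2,2].round(3))
print("dp mm",(R.T@(tcp-o["position"])*1000).round(1),"tooly",t.round(2),"spin",np.radians((t-a+180)%360-180).round(3))
E
sed -i '/for _ in range(4)/d' gp.py
python3 gp.py .4087 -.2452 .12 -18 .170
```

```text
16.45 [ 0.1299 -0.2421  0.3768] [ 1.15 -0.5  -0.16  2.29 -0.12  1.28 -0.73] lean [ 0.066 -0.037]
dp mm [254.5 -59.6 104.5] tooly -101.74 spin -1.462
```

{"name": "arm_command", "arguments": {"plan": [{"dp": [47,-11,10],"spin": 0},{"dp": [47,-11,10],"spin": 0},{"dp": [47,-11,10],"spin": 0},{"dp": [47,-11,10],"spin": 0},{"dp": [47,-11,10],"spin": 0}]}}

```text
clock: 16.95
position: [0.3758, -0.2375, 0.342]
ee_rot: [0.994, -0.102, 0.034, 0.015]
ft_force: [-0.6, -0.6, 0.3]
grip_width: 0.996
grasp_force: 0.0
```

{"name": "arm_command", "arguments": {"plan": [{"dp": [18,-5,0],"spin": -0.146},{"dp": [0,0,0],"spin": -0.146},{"dp": [0,0,0],"spin": -0.146},{"dp": [0,0,0],"spin": -0.146},{"dp": [0,0,0],"spin": -0.146}]}}

```text
clock: 17.45
position: [0.3926, -0.2365, 0.3432]
ee_rot: [0.964, 0.263, 0.026, 0.026]
ft_force: [-0.5, -0.5, -0.4]
grip_width: 1.002
grasp_force: 0.0
```

{"name": "arm_command", "arguments": {"plan": [{"dp": [0,0,0],"spin": -0.146},{"dp": [0,0,0],"spin": -0.146},{"dp": [0,0,0],"spin": -0.146},{"dp": [0,0,0],"spin": -0.146},{"dp": [0,0,0],"spin": -0.146}]}}

```text
clock: 17.95
position: [0.3925, -0.2365, 0.3433]
ee_rot: [0.807, 0.589, 0.015, 0.034]
ft_force: [-0.3, 0.1, -0.1]
grip_width: 1.002
grasp_force: 0.0
```

```bash
python3 look.py w9; python3 cart.py w9; python3 gp.py .4087 -.2452 .036 -18 .170
```

```text
18.0 [ 0.3925391  -0.23645826  0.34327223] [0.80414392 0.5932777  0.01496058 0.0339163 ] [ 1.01  0.01 -0.57  1.97  0.01  1.09  0.14]
w9 rib V [119.4 168. ] top [252.  184.5] rect@.052 ((409.0884094238281, -245.26528930664062), (26.66291046142578, 8.249886512756348), 71.86681365966797)
white [ 221  147   60   60 2908] ((409.4588623046875, -244.84872436523438), (67.67046356201172, 64.21012115478516), 72.0379409790039)
18.0 [ 0.3925 -0.2365  0.3433] [ 1.01  0.01 -0.57  1.97  0.01  1.09  0.14] lean [ 0.064 -0.037]
dp mm [  1.4  -4.2 137.8] tooly -17.13 spin 0.015
```

{"name": "arm_command", "arguments": {"plan": [{"dp": [1,-4,30],"spin": 0.015},{"dp": [0,0,40],"spin": 0},{"dp": [0,0,40],"spin": 0},{"dp": [0,0,26],"spin": 0},{"dp": [0,0,0],"spin": 0}]}}

```text
clock: 18.5
position: [0.3968, -0.2386, 0.2046]
ee_rot: [0.814, 0.58, 0.015, 0.031]
ft_force: [-0.4, 0.7, -0.2]
grip_width: 1.004
grasp_force: 0.0
```

```bash
python3 gp.py .4090 -.2452 .036 -18 .170; python3 look.py w10 >/dev/null; python3 cart.py w10
```

```text
18.5 [ 0.3968 -0.2386  0.2046] [ 0.96  0.23 -0.56  2.09  0.18  0.8  -0.04] lean [ 0.06  -0.034]
dp mm [-0.2  2.2 -0.9] tooly -18.99 spin -0.017
w10 rib V [ 67. 127.] top [261.5 245. ] rect@.052 ((412.3552551269531, -234.28782653808594), (7.143847465515137, 9.725116729736328), 72.13941955566406)
white [ 202  186  111   57 4716] ((414.0986633300781, -229.3596954345703), (36.061092376708984, 63.58238220214844), 71.98688507080078)
```

{"name": "arm_command", "arguments": {"plan": [{"dp": [0,2,-2],"spin": 0},{"dp": [0,0,0],"spin": 0},{"dp": [0,0,0],"spin": 0},{"dp": [0,0,0],"spin": 0},{"dp": [0,0,0],"spin": 0}], "grip": 1, "newtons": 50}}

```text
clock: 19.05
position: [0.4005, -0.2392, 0.2108]
ee_rot: [0.812, 0.582, 0.015, 0.036]
ft_force: [2.2, -1.6, 5.7]
grip_width: 0.144
grasp_force: 9.6
```

{"name": "arm_command", "arguments": {"plan": [{"dp": [0,0,0],"spin": 0},{"dp": [0,0,0],"spin": 0},{"dp": [0,0,0],"spin": 0}]}}

```text
clock: 19.35
position: [0.4006, -0.2392, 0.2111]
ee_rot: [0.812, 0.582, 0.015, 0.036]
ft_force: [-2.8, 0.9, 8.1]
grip_width: 0.128
grasp_force: 49.0
```

{"name": "arm_command", "arguments": {"plan": [{"dp": [0,0,-20],"spin": 0},{"dp": [0,0,-40],"spin": 0},{"dp": [0,0,-40],"spin": 0},{"dp": [0,0,-30],"spin": 0},{"dp": [0,0,0],"spin": 0}]}}

```text
clock: 19.85
position: [0.3928, -0.2341, 0.3441]
ee_rot: [0.812, 0.582, 0.016, 0.038]
ft_force: [0.3, 0.0, -0.7]
grip_width: 0.126
grasp_force: 49.6
```

```bash
python3 look.py w11 cartridge; python3 gp.py .5317 .4103 .12 -28.6 .170
python3 - <<'E'
from h import *
im,c=cam("side"); u=proj(c,[.4,-.24,.15])[0].astype(int); print(u); cv2.imwrite("pics/s11.png",cv2.resize(im[max(0,u[1]-70):u[1]+70,u[0]-90:u[0]+90],None,fx=4,fy=4))
E
```

```text
19.9 [ 0.39225233 -0.23403954  0.34170159] [0.81228568 0.58187263 0.0155961  0.03705365] [ 1.03  0.01 -0.59  1.97  0.02  1.08  0.1 ]
cartridge [([0.4072, -0.2271, 0.1603], 0.67)]
19.95 [ 0.3918 -0.234   0.3401] [ 1.03  0.01 -0.59  1.98  0.02  1.08  0.1 ] lean [ 0.066 -0.04 ]
dp mm [658.6 -90.9  32.8] tooly -18.74 spin 0.172
[304 145]
```

View pics/s11.png

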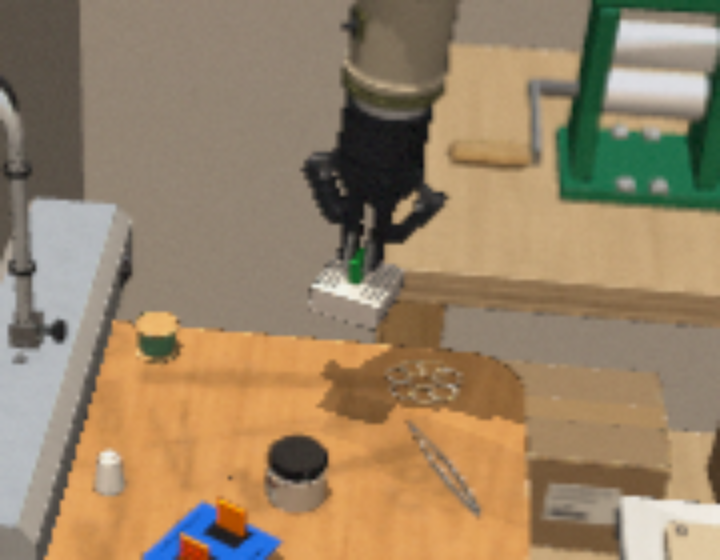

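The side crop shows the cartridge hanging from the rib at (357,285), with the jar, cone and cover untouched.

Run:
```python
from sim import *
from workcell import manip
q=manip.get_obs()["joint_pos"]; show(q)
for i in range(14):
    q,_=run(q,[([47,-6.5,0],0.012)])
    if i%2: show(q)
q,_=run(q,[([0,0,30],0)]*4); show(q)
q,_=run(q,[([0,0,-30],0)]*4+[([0,0,0],-.146)]*11); show(q)
```

```text
[ 1.02  0.01 -0.59  1.98  0.02  1.08  0.1 ] [ 0.394 -0.236  0.34 ] tooly -18.7 tilt 4.34 z [ 0.065 -0.039]
[ 0.93 -0.04 -0.69  2.02 -0.    1.08 -0.11] [ 0.412 -0.143  0.338] tooly -20.1 tilt 4.34 z [ 0.065 -0.039]
[ 0.83 -0.03 -0.81  2.02  0.02  1.08 -0.36] [ 0.433 -0.05   0.335] tooly -21.5 tilt 4.34 z [ 0.065 -0.039]
[ 0.71  0.05 -0.93  1.97  0.1   1.09 -0.66] [0.456 0.042 0.333] tooly -22.9 tilt 4.34 z [ 0.065 -0.039]
[ 0.54  0.2  -1.    1.87  0.26  1.13 -0.98] [0.481 0.133 0.331] tooly -24.2 tilt 4.34 z [ 0.065 -0.039]
[ 0.31  0.37 -0.98  1.73  0.41  1.19 -1.24] [0.508 0.224 0.329] tooly -25.6 tilt 4.34 z [ 0.065 -0.039]
[ 0.08  0.53 -0.93  1.55  0.52  1.27 -1.41] [0.538 0.314 0.328] tooly -27.0 tilt 4.34 z [ 0.065 -0.039]
[-0.14  0.68 -0.88  1.33  0.6   1.36 -1.52] [0.57  0.404 0.326] tooly -28.4 tilt 4.34 z [ 0.065 -0.039]
[-0.15  0.8  -0.81  1.42  0.68  1.18 -1.57] [0.578 0.399 0.207] tooly -28.4 tilt 4.34 z [ 0.065 -0.039]
[-0.02  0.8  -1.14  1.32  0.79  1.45 -0.  ] [0.57  0.404 0.326] tooly 63.6 tilt 4.34 z [ 0.065 -0.039]
```

{"name": "arm_command", "arguments": {"plan": [{"dp": [47,-7,0],"spin": 0},{"dp": [47,-7,0],"spin": 0},{"dp": [47,-7,0],"spin": 0},{"dp": [47,-7,0],"spin": 0},{"dp": [47,-7,0],"spin": 0}]}}

```text
clock: 20.5
position: [0.434, 0.0015, 0.3323]
ee_rot: [0.812, 0.582, 0.015, 0.035]
ft_force: [1.2, -0.6, -1.4]
grip_width: 0.125
grasp_force: 49.6
```

{"name": "arm_command", "arguments": {"plan": [{"dp": [47,-7,0],"spin": 0},{"dp": [47,-7,0],"spin": 0},{"dp": [47,-7,0],"spin": 0},{"dp": [47,-7,0],"spin": 0},{"dp": [47,-7,0],"spin": 0}]}}

```text
clock: 21.0
position: [0.4771, 0.2347, 0.3254]
ee_rot: [0.813, 0.582, 0.014, 0.035]
ft_force: [0.8, -0.7, 0.2]
grip_width: 0.125
grasp_force: 49.7
```

{"name": "arm_command", "arguments": {"plan": [{"dp": [47,-6,0],"spin": 0},{"dp": [40,-5,0],"spin": 0.085},{"dp": [40,-2,0],"spin": 0.085},{"dp": [0,0,0],"spin": 0}]}}

```text
clock: 21.4
position: [0.5074, 0.3619, 0.3218]
ee_rot: [0.858, 0.513, 0.017, 0.031]
ft_force: [-0.9, -0.4, -0.6]
grip_width: 0.123
grasp_force: 49.7
```

```bash
python3 look.py w12 housing cartridge; python3 gp.py .5317 .4103 .12 -28.6 .170
```

```text
21.45 [0.50777754 0.35947871 0.32189445] [0.8576675  0.51291495 0.01665002 0.03236477] [-0.02  0.54 -0.93  1.55  0.52  1.28 -1.52]
housing [([0.5331, 0.4124, 0.0065], 0.58)]
cartridge [([0.5255, 0.3711, 0.1394], 0.56)]
21.55 [0.5088 0.3564 0.3227] [-0.01  0.54 -0.93  1.55  0.52  1.28 -1.52] lean [ 0.063 -0.041]
dp mm [ 59.5 -20.7  31.4] tooly -28.41 spin 0.003
```

View pics/w12.png

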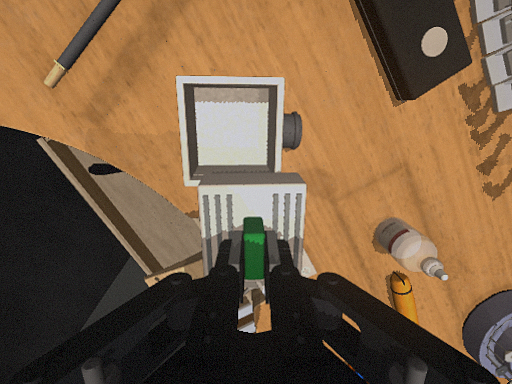

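w12 shows the cartridge aligned with the box, whose rim runs (177,77)–(283,77) at the far end. I'll check the rim and then align.

```bash
python3 - <<'E'
from h import *
import pickle
c=pickle.load(open("w12.pkl","rb"))
ct=np.array([.5317,.4103]); a=np.radians(-28.6); X=np.array([np.cos(a),np.sin(a)]);Y=np.array([-X[1],X[0]])
P=[np.r_[ct+sx*X*w+sy*Y*h,.062] for w,h in((.043,.045),(.037,.039)) for sx,sy in((-1,1),(1,1),(1,-1),(-1,-1))]
U=proj(c,P); print(U.round(0).tolist())
im=cv2.imread("pics/w12.png"); g=cv2.cvtColor(im,cv2.COLOR_BGR2GRAY)
print("row 130:",[int(v) for v in g[120,170:300:2]]); print("col 230:",[int(v) for v in g[66:196:2,230]])
E
python3 gp.py .5320 .4101 .09 -28.6 .211
```

```text
[[173.0, 75.0], [284.0, 77.0], [280.0, 185.0], [183.0, 187.0], [182.0, 84.0], [276.0, 85.0], [274.0, 179.0], [189.0, 180.0]]
row 130: [147, 148, 156, 146, 98, 208, 201, 208, 98, 67, 66, 66, 54, 194, 209, 201, 205, 199, 205, 204, 204, 202, 201, 205, 204, 203, 204, 206, 204, 203, 206, 201, 204, 205, 203, 204, 204, 204, 202, 203, 203, 203, 203, 200, 202, 200, 203, 203, 211, 84, 77, 77, 76, 160, 204, 202, 185, 79, 82, 83, 83, 84, 67, 89, 84]
col 230: [145, 145, 146, 143, 149, 175, 205, 201, 210, 104, 65, 136, 157, 157, 158, 158, 165, 161, 196, 207, 199, 204, 203, 206, 207, 204, 204, 206, 200, 204, 205, 205, 200, 206, 203, 209, 204, 202, 204, 205, 201, 200, 201, 200, 206, 199, 201, 202, 199, 191, 92, 96, 101, 80, 100, 95, 101, 98, 104, 136, 205, 202, 200, 206, 142]
21.55 [0.5088 0.3564 0.3227] [-0.01  0.54 -0.93  1.55  0.52  1.28 -1.52] lean [ 0.063 -0.041]
dp mm [ 59.6 -22.6  20.3] tooly -28.41 spin 0.003
```

{"name": "arm_command", "arguments": {"plan": [{"dp": [30,-11,0],"spin": 0},{"dp": [29,-11,0],"spin": 0},{"dp": [0,0,0],"spin": 0},{"dp": [0,0,0],"spin": 0}]}}

```text
clock: 21.95
position: [0.5181, 0.418, 0.3219]
ee_rot: [0.859, 0.511, 0.018, 0.034]
ft_force: [0.5, -0.1, -0.8]
grip_width: 0.125
grasp_force: 49.7
```

```bash
for i in 1 2; do python3 gp.py .5320 .4101 .09 -28.6 .211; python3 -c "
from h import *
viewer.camera('wrist')"; done; python3 gp.py .5320 .4101 .008 -28.6 .211
```

```text
21.95 [0.5181 0.418  0.3219] [-0.15  0.63 -0.9   1.42  0.57  1.33 -1.59] lean [ 0.065 -0.04 ]
dp mm [ 0.7 -1.8 21.5] tooly -28.49 spin 0.002
22.0 [0.5185 0.4174 0.3221] [-0.15  0.63 -0.9   1.42  0.57  1.33 -1.59] lean [ 0.066 -0.041]
dp mm [ 1.1 -2.6 21.6] tooly -28.56 spin 0.001
22.05 [0.5186 0.4172 0.3223] [-0.15  0.63 -0.9   1.42  0.57  1.33 -1.59] lean [ 0.066 -0.041]
dp mm [  1.5  -9.2 103.5] tooly -28.59 spin 0.0
```

{"name": "arm_command", "arguments": {"plan": [{"dp": [1.2,-2.3,21],"spin": 0},{"dp": [0,-1.6,20],"spin": 0},{"dp": [0,-1.6,20],"spin": 0},{"dp": [0,0,0],"spin": 0}]}}

```text
clock: 22.45
position: [0.5179, 0.4178, 0.2586]
ee_rot: [0.859, 0.51, 0.016, 0.035]
ft_force: [-0.5, -0.4, -0.8]
grip_width: 0.122
grasp_force: 49.6
```

```bash
python3 gp.py .5320 .4101 .008 -28.6 .211
```

```text
22.45 [0.5179 0.4178 0.2586] [-0.17  0.69 -0.86  1.48  0.62  1.24 -1.63] lean [ 0.063 -0.043]
dp mm [ 1.9 -3.1 40.1] tooly -28.57 spin 0.001
```

{"name": "arm_command", "arguments": {"plan": [{"dp": [0.5,-1,15],"spin": 0},{"dp": [0.5,-1,15],"spin": 0},{"dp": [0,-0.5,6],"spin": 0},{"dp": [0,0,0],"spin": 0}]}}

```text
clock: 22.85
position: [0.5188, 0.4201, 0.2241]
ee_rot: [0.859, 0.511, 0.018, 0.034]
ft_force: [2.8, -3.5, -3.0]
grip_width: 0.127
grasp_force: 48.6
```

{"name": "arm_command", "arguments": {"plan": [{"dp": [0,0,2],"spin": 0},{"dp": [0,0,0],"spin": 0}]}}

```text
clock: 23.05
position: [0.5189, 0.4206, 0.2235]
ee_rot: [0.859, 0.511, 0.019, 0.034]
ft_force: [2.5, -1.8, -2.6]
grip_width: 0.124
grasp_force: 48.7
```

{"name": "arm_command", "arguments": {"plan": [{"dp": [0,2,0],"spin": 0},{"dp": [0,0,3],"spin": 0},{"dp": [0,0,0],"spin": 0}]}}

```text
clock: 23.35
position: [0.52, 0.42, 0.2201]
ee_rot: [0.859, 0.511, 0.018, 0.033]
ft_force: [-1.0, -0.1, -0.2]
grip_width: 0.129
grasp_force: 49.0
```

{"name": "arm_command", "arguments": {"plan": [{"dp": [0,0,3],"spin": 0},{"dp": [0,0,0],"spin": 0}]}}

```text
clock: 23.55
position: [0.5204, 0.4197, 0.2171]
ee_rot: [0.859, 0.511, 0.018, 0.034]
ft_force: [-0.0, 0.3, -1.6]
grip_width: 0.127
grasp_force: 49.1
```

{"name": "arm_command", "arguments": {"plan": [{"dp": [0,0,2],"spin": 0},{"dp": [0,0,0],"spin": 0}]}}

```text
clock: 23.75
position: [0.5209, 0.4198, 0.2162]
ee_rot: [0.859, 0.511, 0.019, 0.034]
ft_force: [-0.7, -0.7, 4.9]
grip_width: 0.125
grasp_force: 50.9
```

{"name": "arm_command", "arguments": {"plan": [{"dp": [0,0,2],"spin": 0},{"dp": [0,0,0],"spin": 0}]}}

```text
clock: 23.95
position: [0.5215, 0.4197, 0.2156]
ee_rot: [0.859, 0.511, 0.019, 0.034]
ft_force: [-2.3, -4.7, 14.7]
grip_width: 0.124
grasp_force: 55.4
```

{"name": "arm_command", "arguments": {"plan": [{"dp": [0,0,-1],"spin": 0},{"dp": [0,0,0],"spin": 0},{"dp": [0,0,0],"spin": 0},{"dp": [0,0,0],"spin": 0},{"dp": [0,0,0],"spin": 0}], "grip": 0.45}}

```text
clock: 24.45
position: [0.5208, 0.4194, 0.2142]
ee_rot: [0.859, 0.511, 0.018, 0.034]
ft_force: [0.8, 0.6, 0.0]
grip_width: 0.277
grasp_force: 0.0
```

{"name": "arm_command", "arguments": {"plan": [{"dp": [0,-0.5,-8],"spin": 0},{"dp": [0,1,-15],"spin": 0},{"dp": [0,1.5,-20],"spin": 0},{"dp": [0,3,-40],"spin": 0},{"dp": [0,3,-40],"spin": 0}]}}

```text
clock: 24.95
position: [0.5195, 0.4205, 0.3407]
ee_rot: [0.859, 0.511, 0.019, 0.034]
ft_force: [0.9, 1.0, -0.6]
grip_width: 0.28
grasp_force: 0.0
```

{"name": "arm_command", "arguments": {"plan": [{"dp": [-30,0,-20],"spin": 0},{"dp": [-40,0,0],"spin": 0},{"dp": [0,0,0],"spin": 0}], "grip": -1}}

```text
clock: 25.25
position: [0.4838, 0.3568, 0.3598]
ee_rot: [0.859, 0.51, 0.018, 0.036]
ft_force: [0.9, -0.5, 0.0]
grip_width: 0.776
grasp_force: 0.0
```

```bash
python3 look.py w13 housing cartridge rib
```

```text
25.3 [0.48470705 0.35817467 0.35989526] [0.85913916 0.510177   0.01916499 0.03510024] [ 0.    0.47 -0.96  1.56  0.47  1.32 -1.53]
housing [([0.5439, 0.4014, 0.0554], 0.6)]
cartridge [([0.5298, 0.4152, 0.0322], 0.8)]
rib [([0.5332, 0.4121, 0.0277], 0.56)]
```

View pics/w13.png

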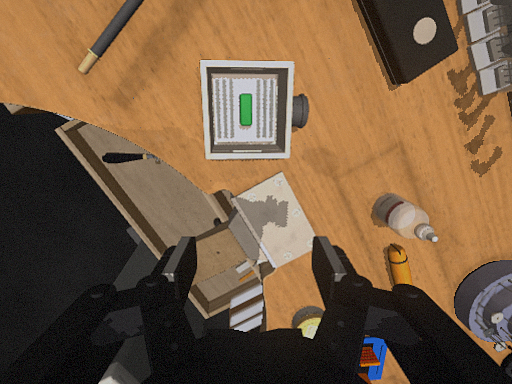

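w13 shows the cartridge flat in the well, with the rib at (246,109) central between the walls. Next I fetch the cover.

{"name": "arm_command", "arguments": {"plan": [{"dp": [-39,22,0],"spin": 0},{"dp": [-39,22,0],"spin": 0},{"dp": [-39,22,0],"spin": 0},{"dp": [-39,22,0],"spin": 0},{"dp": [-39,22,0],"spin": 0}], "grip": -1}}

```text
clock: 25.95
position: [0.4886, 0.1355, 0.3675]
ee_rot: [0.858, 0.512, 0.019, 0.033]
ft_force: [1.3, 0.2, -0.2]
grip_width: 0.994
grasp_force: 0.0
```

{"name": "arm_command", "arguments": {"plan": [{"dp": [-37,22,0],"spin": 0},{"dp": [-37,22,0],"spin": 0},{"dp": [0,0,0],"spin": -0.146},{"dp": [0,0,0],"spin": -0.146},{"dp": [0,0,0],"spin": -0.146}]}}

```text
clock: 26.45
position: [0.4922, 0.0508, 0.3712]
ee_rot: [0.725, 0.688, 0.011, 0.037]
ft_force: [0.3, 0.5, 0.5]
grip_width: 0.997
grasp_force: 0.0
```

{"name": "arm_command", "arguments": {"plan": [{"dp": [0,0,0],"spin": -0.146},{"dp": [0,0,0],"spin": -0.146},{"dp": [0,0,0],"spin": -0.146},{"dp": [0,0,0],"spin": -0.146},{"dp": [0,0,0],"spin": -0.146}]}}

```text
clock: 26.95
position: [0.4922, 0.0513, 0.3712]
ee_rot: [0.431, 0.901, -0.003, 0.038]
ft_force: [0.3, 0.1, -0.2]
grip_width: 0.999
grasp_force: 0.0
```

{"name": "arm_command", "arguments": {"plan": [{"dp": [0,0,0],"spin": -0.146},{"dp": [0,0,0],"spin": -0.146},{"dp": [0,0,0],"spin": -0.11},{"dp": [0,0,0],"spin": 0}]}}

```text
clock: 27.35
position: [0.4922, 0.051, 0.3711]
ee_rot: [0.245, 0.969, -0.01, 0.037]
ft_force: [-0.2, 0.2, 1.0]
grip_width: 1.003
grasp_force: 0.0
```

```bash
python3 look.py w14; python3 cov.py w14 .023;  python3 gp.py .5041 -.0079 .12 61.4 .160
```

```text
27.4 [0.49208495 0.05087837 0.37095666] [ 0.24683229  0.96830037 -0.01022929  0.03692667] [ 0.84  0.18 -1.13  1.82  0.23  1.2   0.71]
rect mm ((504.49273681640625, -8.512580871582031), (87.03561401367188, 83.09998321533203), 61.44375991821289) px [179. 149.] [252. 212.]
orange [188 178   6  24  59] [190.27118644 189.13559322] [ 0.49220197 -0.03429182  0.043     ]
orange [236 178   5  24  91] [238.06593407 188.94505495] [0.51854632 0.01501291 0.043     ]
orange [357 198  13   8  74] [362.32432432 201.58108108] [0.6029444  0.13711485 0.043     ]
orange [293 201  65  32 528] [324.54734848 215.125     ] [0.59851276 0.0906074  0.043     ]
tool delta mm to centre [-39.20696034 -46.20110739   3.08384911] tooly deg 61.39479219308779 z 0.3709566588820019
27.4 [0.4921 0.0509 0.371 ] [ 0.84  0.18 -1.13  1.82  0.23  1.2   0.71] lean [ 0.066 -0.038]
dp mm [-19.4 -45.5  93.3] tooly 61.39 spin -0.0
```

{"name": "arm_command", "arguments": {"plan": [{"dp": [-10,-23,20],"spin": 0},{"dp": [-9,-23,30],"spin": 0},{"dp": [0,0,40],"spin": 0},{"dp": [0,0,0],"spin": 0}]}}

```text
clock: 27.8
position: [0.4909, -0.0037, 0.2787]
ee_rot: [0.248, 0.968, -0.011, 0.033]
ft_force: [-0.2, -0.2, 0.6]
grip_width: 1.002
grasp_force: 0.0
```

```bash
python3 look.py w15; python3 cov.py w15 .023;  python3 gp.py .5043 -.0082 .0435 61.4 .160
```

```text
27.85 [ 0.49177705 -0.00237865  0.28139237] [ 0.24699196  0.96833809 -0.01033998  0.03477633] [ 0.85  0.29 -1.05  1.94  0.35  1.03  0.72]
rect mm ((504.07330322265625, -8.145683288574219), (88.39556121826172, 84.2162857055664), 61.31009292602539) px [208. 147.] [311. 235.]
orange [220 191   8  34 185] [223.61081081 206.97297297] [ 0.49315243 -0.03458862  0.043     ]
orange [290 191   8  33 177] [293.34463277 207.18079096] [0.52078244 0.01550053 0.043     ]
orange [448 215  20  13 155] [457.34193548 219.83225806] [0.59636489 0.12953987 0.043     ]
orange [357 219  93  34 911] [404.29088913 234.62239297] [0.58945798 0.08707253 0.043     ]
orange [432 237  19   7  29] [441.89655172 239.65517241] [0.60956452 0.1136063  0.043     ]
orange [368 244  63  16  87] [398.87356322 251.87356322] [0.60431172 0.07771864 0.043     ]
tool delta mm to centre [-13.52072562   0.82850955   0.97991002] tooly deg 61.37567536118829 z 0.2813923659495918
27.85 [ 0.4918 -0.0024  0.2814] [ 0.85  0.29 -1.05  1.94  0.35  1.03  0.72] lean [ 0.062 -0.037]
dp mm [ 3.5  1.6 78.3] tooly 61.38 spin -0.0
```

{"name": "arm_command", "arguments": {"plan": [{"dp": [4,1,30],"spin": 0},{"dp": [0,0,30],"spin": 0},{"dp": [0,0,15],"spin": 0},{"dp": [0,0,0],"spin": 0},{"dp": [0,0,0],"spin": 0}]}}

```text
clock: 28.35
position: [0.4951, -0.0021, 0.2093]
ee_rot: [0.246, 0.968, -0.011, 0.038]
ft_force: [0.9, 0.3, 0.3]
grip_width: 0.999
grasp_force: 0.0
```

```bash
python3 gp.py .5043 -.0082 .0435 61.4 .160
```

```text
28.35 [ 0.4951 -0.0021  0.2093] [ 0.75  0.41 -0.97  1.99  0.5   0.91  0.6 ] lean [ 0.068 -0.039]
dp mm [ 2.1 -0.6  6.2] tooly 61.46 spin 0.001
```

{"name": "arm_command", "arguments": {"plan": [{"dp": [2,0,5],"spin": 0},{"dp": [0,0,0],"spin": 0},{"dp": [0,0,0],"spin": 0},{"dp": [0,0,0],"spin": 0},{"dp": [0,0,0],"spin": 0}]}}

```text
clock: 28.85
position: [0.4928, -0.0023, 0.2024]
ee_rot: [0.246, 0.968, -0.011, 0.037]
ft_force: [-0.0, 0.4, 0.7]
grip_width: 1.001
grasp_force: 0.0
```

{"name": "arm_command", "arguments": {"plan": [{"dp": [0,0,0],"spin": 0},{"dp": [0,0,0],"spin": 0},{"dp": [0,0,0],"spin": 0},{"dp": [0,0,0],"spin": 0},{"dp": [0,0,0],"spin": 0}], "grip": 1, "newtons": 45}}

```text
clock: 29.35
position: [0.4933, -0.0017, 0.2034]
ee_rot: [0.246, 0.968, -0.011, 0.038]
ft_force: [-4.7, 1.0, 15.9]
grip_width: 0.446
grasp_force: 43.4
```

{"name": "arm_command", "arguments": {"plan": [{"dp": [0,0,0],"spin": 0},{"dp": [0,0,0],"spin": 0},{"dp": [0,0,0],"spin": 0}]}}

```text
clock: 29.65
position: [0.4933, -0.0017, 0.2034]
ee_rot: [0.246, 0.968, -0.011, 0.038]
ft_force: [-4.7, 0.4, 16.0]
grip_width: 0.442
grasp_force: 43.4
```

{"name": "arm_command", "arguments": {"plan": [{"dp": [0,0,-15],"spin": 0},{"dp": [0,0,-30],"spin": 0},{"dp": [0,0,-40],"spin": 0},{"dp": [0,0,-40],"spin": 0},{"dp": [0,0,0],"spin": 0}]}}

```text
clock: 30.15
position: [0.4856, 0.0036, 0.3311]
ee_rot: [0.246, 0.968, -0.011, 0.04]
ft_force: [0.3, -0.9, -0.8]
grip_width: 0.438
grasp_force: 48.0
```

```bash
python3 look.py w16 cover; python3 gp.py .5317 .4103 .16 61.35 .168
python3 - <<'E'
from sim import *
from workcell import manip
q=manip.get_obs()["joint_pos"]
for i in range(3): q=runw(q,(4,45,0),3); show(q)
E
```

```text
30.2 [0.48500087 0.00280497 0.32864475] [ 0.24655808  0.96828172 -0.01134765  0.03886977] [ 0.92  0.19 -1.11  1.9   0.26  1.1   0.79]
cover [([0.4837, 0.0006, 0.15], 0.86), ([0.4991, 0.012, 0.1779], 0.39)]
30.25 [0.4844 0.0024 0.327 ] [ 0.92  0.2  -1.11  1.91  0.26  1.1   0.78] lean [ 0.067 -0.041]
dp mm [166.2 381.4 -15. ] tooly 61.41 spin 0.001
[ 0.61  0.32 -1.12  1.83  0.38  1.16  0.43] [0.5   0.137 0.329] tooly 61.4 tilt 4.49 z [ 0.067 -0.041]
[ 0.26  0.48 -1.07  1.67  0.52  1.25  0.14] [0.512 0.272 0.329] tooly 61.4 tilt 4.49 z [ 0.067 -0.041]
[-0.08  0.65 -0.99  1.43  0.63  1.36 -0.04] [0.524 0.407 0.329] tooly 61.4 tilt 4.49 z [ 0.067 -0.041]
```

{"name": "arm_command", "arguments": {"plan": [{"dp": [24,41,0],"spin": 0},{"dp": [24,41,0],"spin": 0},{"dp": [24,41,0],"spin": 0},{"dp": [24,41,-5],"spin": 0},{"dp": [24,41,-5],"spin": 0}]}}

```text
clock: 30.75
position: [0.4761, 0.2416, 0.3249]
ee_rot: [0.247, 0.968, -0.012, 0.036]
ft_force: [2.1, 0.2, -0.1]
grip_width: 0.436
grasp_force: 47.9
```

{"name": "arm_command", "arguments": {"plan": [{"dp": [10,40,0],"spin": 0},{"dp": [10,40,0],"spin": 0},{"dp": [10,40,0],"spin": 0},{"dp": [10,40,0],"spin": 0},{"dp": [0,0,0],"spin": 0}]}}

```text
clock: 31.25
position: [0.5159, 0.4053, 0.3199]
ee_rot: [0.243, 0.969, -0.011, 0.034]
ft_force: [0.4, -1.1, -1.8]
grip_width: 0.436
grasp_force: 47.9
```

```bash
python3 gp.py .5317 .4103 .125 61.35 .168; python3 look.py w17 cover housing;python3 gp.py .5317 .4103 .125 61.35 .168
```

```text
31.25 [0.5159 0.4053 0.3199] [-0.07  0.65 -1.    1.45  0.62  1.34 -0.04] lean [ 0.061 -0.038]
dp mm [ 2.4 12.8 27.2] tooly 61.85 spin 0.009
31.3 [0.51643596 0.4028555  0.32012152] [ 0.2438959   0.96910817 -0.01168397  0.03475089] [-0.07  0.65 -1.    1.45  0.62  1.34 -0.04]
cover [([0.5116, 0.4039, 0.1376], 0.86)]
housing [([0.4956, 0.4296, 0.0536], 0.67)]
31.4 [0.5178 0.3997 0.3212] [-0.06  0.65 -0.99  1.45  0.62  1.34 -0.04] lean [ 0.064 -0.041]
dp mm [ 7.6 17.1 28. ] tooly 61.5 spin 0.003
```

{"name": "arm_command", "arguments": {"plan": [{"dp": [7,16,10],"spin": 0.003},{"dp": [0,0,0],"spin": 0},{"dp": [0,0,0],"spin": 0},{"dp": [0,0,0],"spin": 0}]}}

```text
clock: 31.8
position: [0.5207, 0.4156, 0.313]
ee_rot: [0.248, 0.968, -0.011, 0.037]
ft_force: [-0.2, -0.5, -1.5]
grip_width: 0.44
grasp_force: 47.9
```

```bash
python3 gp.py .5317 .4103 .125 61.35 .168; python3 look.py w18 cover >/dev/null; python3 gp.py .5317 .4103 .125 61.35 .168
python3 - <<'E'
from h import *
im,c=cam("side"); u=proj(c,[.53,.41,.1])[0].astype(int); cv2.imwrite("pics/s18.png",cv2.resize(im[u[1]-55:u[1]+75,u[0]-80:u[0]+80],None,fx=4.5,fy=4.5,interpolation=cv2.INTER_CUBIC))
E
python3 cov.py w18 .118
```

```text
31.8 [0.5207 0.4156 0.313 ] [-0.1   0.67 -0.98  1.43  0.64  1.34 -0.06] lean [ 0.066 -0.04 ]
dp mm [ 2.4  1.2 20.4] tooly 61.2 spin -0.003
31.9 [0.5207 0.416  0.3132] [-0.1   0.67 -0.98  1.43  0.64  1.34 -0.06] lean [ 0.067 -0.04 ]
dp mm [ 2.2  0.9 20.6] tooly 61.21 spin -0.002
rect mm ((538.6134033203125, 404.9210510253906), (96.34203338623047, 92.50718688964844), 61.20716857910156) px [177. 172.] [331. 289.]
orange [216 242  11  46 329] [221.80851064 264.71428571] [0.53619248 0.38337025 0.138     ]
orange [281 242  11  46 325] [285.72923077 264.68307692] [0.55542659 0.41854508 0.138     ]
orange [ 46 333  16  13  75] [ 52.45333333 338.76      ] [0.53306255 0.24329094 0.138     ]
tool delta mm to centre [-21.14497268  -1.16818434   1.64368856] tooly deg 61.22795336192637 z 0.31315426422864734
```

View pics/s18.png

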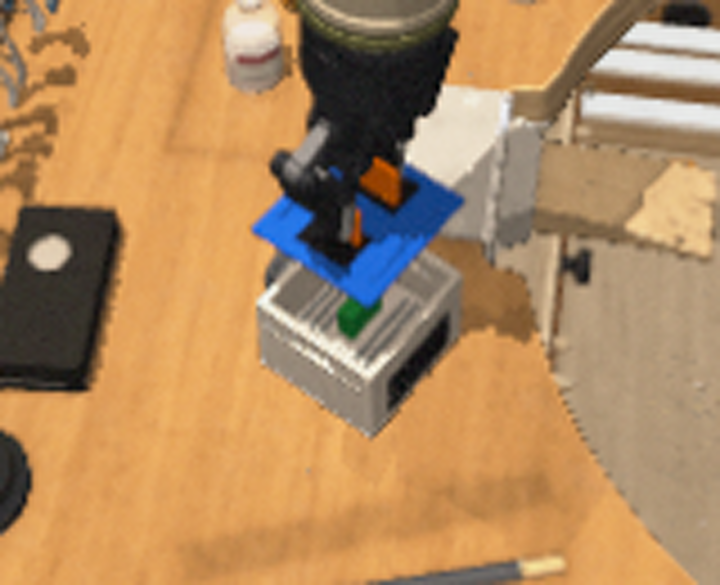

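The side crop shows the cover level above the open box, with both tabs held and the cartridge's rib at (360,317). I'll check the held cover's position.

```bash
python3 cov.py w18 .1326 | head -1
python3 - <<'E'
from h import *
import pickle
c=pickle.load(open("w18.pkl","rb")); im=cv2.imread("pics/w18.png").astype(int); m=((im[...,0]>120)&(im[...,0]-im[...,2]>70)).astype(np.uint8)
k=cv2.connectedComponentsWithStats(m); i=1+np.argmax(k[2][1:,4]); p=np.argwhere(k[1]==i)[:,::-1]
U=np.array([p[np.argmin(p@s)] for s in([1,1],[-1,1],[1,-1],[-1,-1])],float); print(U.tolist())
ct=np.array([.532,.4093]); a=np.radians(-28.7); X=np.array([np.cos(a),np.sin(a)]);Y=np.array([-X[1],X[0]])
for t in(0,.075,-.075): print(t,proj(c,[np.r_[ct+.043*sx*X+.045*sy*Y,.1326-t*.043*sx] for sx,sy in((-1,-1),(-1,1),(1,-1),(1,1))]).round(0).tolist())
E
```

```text
rect mm ((530.54296875, 409.4205627441406), (87.42012023925781, 83.9386978149414), 61.208431243896484) px [177. 172.] [331. 289.]
[[177.0, 174.0], [329.0, 172.0], [187.0, 261.0], [321.0, 262.0]]
0 [[175.0, 173.0], [335.0, 172.0], [189.0, 292.0], [321.0, 292.0]]
0.075 [[173.0, 175.0], [337.0, 174.0], [190.0, 288.0], [320.0, 288.0]]
-0.075 [[176.0, 171.0], [334.0, 171.0], [188.0, 295.0], [322.0, 295.0]]
```

{"name": "arm_command", "arguments": {"plan": [{"dp": [2,1,10],"spin": -0.002},{"dp": [1.5,0,20],"spin": 0},{"dp": [1,0,15],"spin": 0},{"dp": [0,0,0],"spin": 0},{"dp": [0,0,0],"spin": 0}]}}

```text
clock: 32.45
position: [0.5197, 0.4181, 0.2674]
ee_rot: [0.247, 0.968, -0.011, 0.037]
ft_force: [-0.3, -0.0, -1.3]
grip_width: 0.437
grasp_force: 47.9
```

```bash
python3 gp.py .5317 .4103 .079 61.35 .168
```

```text
32.45 [0.5197 0.4181 0.2674] [-0.12  0.72 -0.96  1.47  0.68  1.28 -0.09] lean [ 0.065 -0.04 ]
dp mm [ 0.1 -0.5 20.9] tooly 61.4 spin 0.001
```

{"name": "arm_command", "arguments": {"plan": [{"dp": [0.5,0,7],"spin": 0},{"dp": [0.5,0,7],"spin": 0},{"dp": [0.3,0,3],"spin": 0},{"dp": [0,0,0],"spin": 0}]}}

```text
clock: 32.85
position: [0.5197, 0.4179, 0.2499]
ee_rot: [0.247, 0.968, -0.011, 0.037]
ft_force: [0.3, 0.4, -2.9]
grip_width: 0.442
grasp_force: 47.9
```

{"name": "arm_command", "arguments": {"plan": [{"dp": [0,0,2],"spin": 0},{"dp": [0,0,0],"spin": 0}]}}

```text
clock: 33.05
position: [0.5199, 0.418, 0.2485]
ee_rot: [0.247, 0.968, -0.011, 0.037]
ft_force: [-0.3, 0.5, -1.8]
grip_width: 0.434
grasp_force: 47.9
```

{"name": "arm_command", "arguments": {"plan": [{"dp": [0,0,2],"spin": 0},{"dp": [0,0,0],"spin": 0}]}}

```text
clock: 33.25
position: [0.52, 0.4182, 0.2479]
ee_rot: [0.247, 0.968, -0.011, 0.037]
ft_force: [-3.8, -4.0, 9.5]
grip_width: 0.439
grasp_force: 50.8
```

{"name": "arm_command", "arguments": {"plan": [{"dp": [0,0,1.5],"spin": 0},{"dp": [0,0,0],"spin": 0}]}}

```text
clock: 33.45
position: [0.5199, 0.4182, 0.2478]
ee_rot: [0.247, 0.968, -0.011, 0.038]
ft_force: [-8.0, -8.6, 19.5]
grip_width: 0.436
grasp_force: 53.9
```

{"name": "arm_command", "arguments": {"plan": [{"dp": [0,0,0],"spin": 0},{"dp": [0,0,0],"spin": 0},{"dp": [0,0,0],"spin": 0},{"dp": [0,0,0],"spin": 0},{"dp": [0,0,0],"spin": 0}], "grip": -1}}

```text
clock: 33.95
position: [0.5201, 0.4179, 0.2449]
ee_rot: [0.247, 0.968, -0.011, 0.037]
ft_force: [1.1, -0.2, -0.7]
grip_width: 1.004
grasp_force: 0.0
```

{"name": "arm_command", "arguments": {"plan": [{"dp": [0,0,-15],"spin": 0},{"dp": [0,0,-30],"spin": 0},{"dp": [10,0,-40],"spin": 0},{"dp": [35,0,-20],"spin": 0},{"dp": [0,0,0],"spin": 0}]}}

```text
clock: 34.45
position: [0.4688, 0.4475, 0.3514]
ee_rot: [0.244, 0.969, -0.008, 0.037]
ft_force: [-0.6, 1.2, 0.6]
grip_width: 1.0
grasp_force: 0.0
```

```bash
python3 look.py w19 cover; python3 cov.py w19 .067
python3 - <<'E'
from h import *
im,c=cam("side"); u=proj(c,[.53,.41,.07])[0].astype(int); a=im[u[1]-45:u[1]+45,u[0]-50:u[0]+50]
b=cv2.imread("pics/w19.png"); v=proj(__import__("pickle").load(open("w19.pkl","rb")),[.53,.41,.07])[0].astype(int); b=b[v[1]-60:v[1]+60,v[0]-70:v[0]+70]
r=lambda i,s:cv2.resize(i,s,interpolation=cv2.INTER_CUBIC)
cv2.imwrite("pics/fin.png",np.hstack([r(a,(400,360)),r(b,(400,360))]))
E
```

```text
34.5 [0.47098041 0.44578342 0.34947372] [ 0.24452022  0.96887709 -0.00905172  0.03748491] [-0.15  0.62 -1.02  1.44  0.6   1.39 -0.12]
cover [([0.5236, 0.4121, 0.0677], 0.97)]
rect mm ((530.175537109375, 411.5459289550781), (88.55986785888672, 84.61851501464844), 61.62180709838867) px [208. 195.] [294. 264.]
orange [219 234   7  26 124] [222.33064516 245.81451613] [0.5207085  0.38455776 0.087     ]
orange [276 234   7  26 120] [278.90833333 245.775     ] [0.54758535 0.434412   0.087     ]
tool delta mm to centre [-65.95302134  -1.43540605   5.13641225] tooly deg 61.521749853801516 z 0.34800091647066295
```

View pics/fin.png

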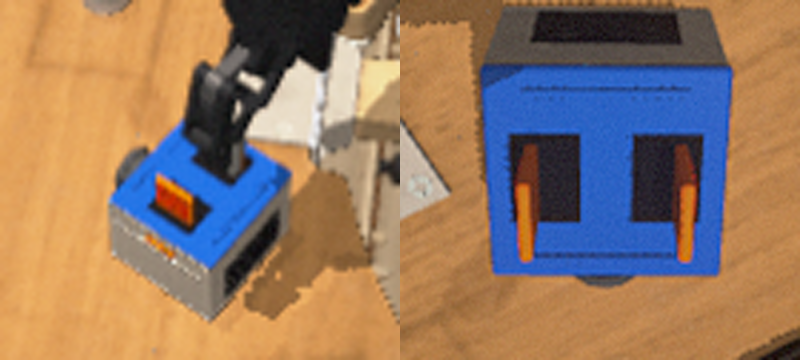

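Final view: the cover is flush on the rim, a hook shows in the window at (160,243), and both tabs stand at their original spacing (56.6 mm against 56.3 mm at the start). The gripper is clear, so I'm handing in.

```bash
python3 -c "
from workcell import manip
print(manip.hand_in())"
```

```text
the job is handed in; nothing more can be done
None
```

The job is handed in at about 34.5 s; the hand-in returned no verdict. The cartridge lies flat in the box and the cover sits flush on the rim with both tabs out. The gripper is clear, and I saw no bystander disturbed, though I did not re-measure them at the end.

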